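Hang the headset on its stand

TASK

Pick the headset up off the desk, turn it upright and hang it by its headband over the arm of the headset stand, one ear cup hanging on each side and the headband between the end disc and the column. Lower it until the arm carries it before you let go, so that it neither drops nor swings; do not press down hard on the stand, and leave the cactus, the mug and the notebook where they are.

Things in the scene. Friction and masses are not known exactly. Their poses are not given: they have to be found in the camera images.
- headset: Black on-ear headset, 0.2-0.35 kg, rigid, lying flat. Origin midway between its ear cups; x to the headband's crown (level at first, crown 5 deg low; up when hung), y to the left cup, z square to the arch. Headband: half-round, inner radius 67 mm, 6 thick, 36 wide at the crown; length-adjustable (stiff, 30 N), setting not measured: the crown's underside lies somewhere from x = 133 to 157 mm.
- left_cup (a point): Centre of the left ear cup: a round disc with its axis along the headset's y, 62 mm in diameter (58 at the outer shell), 36 mm thick (flat outer face 18 mm outward, cushion face 18 mm inward; 84 mm free between the two cushions). A steel blade 12 mm wide and 3 mm thick joins it to the headband, 10 mm outward of the cup's centre. Axes as headset.
- right_cup (a point): Centre of the right ear cup, the mirror image of the left one, at y = -60 mm of the headset (left: +60 mm). Axes as headset.
- stand: Headset stand screwed to the desk. Origin: centre of the underside of its round steel base (124 mm diameter, 12 mm thick). An oak column (20 x 38 mm, 280 mm tall, its face at x = +34 mm, centred on y = 0) carries one level arm that runs from it in the stand's -x direction (slantwise to the robot's left and nearer) to a free tip. Nothing stands above the arm; below it only the base.
- arm (a point): Middle of the free length (64 mm) of the stand's arm, on its axis, 250 mm above the desk. The arm is a round bar of 20 mm diameter with a rubber sleeve (its top at 260 mm). Axes as stand: x from the tip to the column.
- tip (a point): Centre of the outer face of the end disc at the arm's free tip: 34 mm diameter, 6 mm thick, its top 267 mm above the desk, 38 mm from arm. It keeps the headband from sliding off.
- cactus: Small cactus in a terracotta pot, 98 mm across, 190 mm tall over all; origin at the centre of its underside. Leave alone.
- mug: White mug, 82 mm across, 95 mm tall, with a handle; origin at the centre of its underside. Leave alone.
- notebook: Closed notebook lying flat, 215 x 154 x 21 mm; origin at the centre of its underside. Leave alone.
Things that resemble listed ones, but are neither listed nor needed, are in the scene too. Of the things like the headset, leave any that is pink; of the rest the smaller one is meant.

How it is judged:
On the way, in this order (a step that is already met when the one before it is completed fails the run):
1. the headset is held clear of the desk, crown up (within 30 degrees) (height (world z) of headset above 0.08 m and angle between headset's own x axis and vertical below 0.52 rad and contact force between the fingers and headset above 0.5 N), for 0.1 s.
2. the headband bears on the stand's arm while the headset is still held (contact force between headset and stand above 0.5 N and contact force between the fingers and headset above 0.5 N and horizontal distance between headset and arm below 0.05 m and angle between headset's own x axis and vertical below 0.45 rad), for 0.1 s.
At the end, for the whole second after the job is handed in: The headset hangs at rest from the arm, which carries it (over 1 N): crown up within 0.2 rad, the mid-point of the cups within 32 mm of the arm's middle lengthwise and 25 mm sideways, 105 to 165 mm below its axis, the arch square to the arm within 0.35 rad (contact force between headset and stand above 1 N and angle between headset's own x axis and vertical below 0.2 rad and x of headset in the frame of arm between -0.032 and 0.032 m and y of headset in the frame of arm between -0.025 and 0.025 m and z of headset in the frame of arm between -0.165 and -0.105 m and angle between the z axis of headset and the x axis of stand, either way round below 0.35 rad and linear speed of headset below 0.03 m/s and angular speed of headset below 0.3 rad/s); the robot touches nothing.
It fails at once if the headset is dropped or let swing: faster than 0.55 m/s when not held (contact force between the fingers and headset below 0.05 N and linear speed of headset above 0.55 m/s).
It fails at once if the stand is leaned on with more than 18 N through the headset (contact force between headset and stand above 18 N).
It fails at once if the cactus is moved by more than 20 mm (distance of cactus from where it was at the start of the episode above 0.02 m).
It fails at once if the mug is moved by more than 20 mm (distance of mug from where it was at the start of the episode above 0.02 m).
It fails at once if the notebook is moved by more than 20 mm (distance of notebook from where it was at the start of the episode above 0.02 m).
It also fails if it takes over 48 s, if anything falls off the work surface, if the arm or the gripper's body presses on something with over 40 N, if the wrist force passes 120 N, or if a joint passes its speed limit or range.

ROBOT

A 6-joint arm with a two-finger parallel gripper is mounted at the origin on the work surface. World frame = base frame: x ahead of the robot, y to its left, z up, the work surface at z = 0. Lengths are in m, angles in rad, forces in N, time in s.
With the tool pointing down it reaches from about 0.35 to 0.85 m from the base axis. Payload 8.1 kg.
Tool frame: the origin (TCP) lies at the very end of the fingers, on their centre line; the grasp point (between the pads) lies 19 mm behind it; z points along the fingers, y is the line along which they close (so a half turn about z gives the same grasp; the last joint's range is limited). The gripper opens to 93 mm and grips with 3 to 60 N. Pads are 15 mm wide; open, the fingers measure 128 mm over their backs; the gripper's body (75 mm by 188 mm) begins 65 mm behind the grasp point.
Start: joints at [-1.382, 0.13, 1.488, -0, 1.523, -0.085], TCP at [0.162, -0.578, 0.219] pointing down, gripper open.
Joint ranges: [-2.96, 2.96], [-0.89, 2.26], [0.02, 2.5], [-1.34, 4.48], [0, 2.73], [-2.66, 2.66]. Speed limits (rad/s): [2.39, 2.39, 2.79, 3.14, 3.14, 3.14].

INTERFACE

Orientations are given as a rotation vector (axis times angle).
In Python, from plant import robot, imaging gives the robot as it stands.
- The arm moves only by the tool jog_arm, never from a script. Its argument "rows" is a list of rows, each a list of 2 entries, a list of its own where there are three numbers: the shift along the tool's x, y, z each as a share of 0.2 m, from -1 to 1, then the turn, a rotation vector about the tool's x, y, z each as a share of pi/2 rad, from -1 to 1. A call has 1 to 5 rows; each row is the pose to reach, as a shift and turn from the pose commanded when the call began, along the tool's axes at that moment; what a row does not reach only later rows make up. A row lasts 1/10 s, in which the tool goes at most 50 mm and 8.59 degrees, less where a joint would pass 70% of its speed; a pose out of reach is approached as far as the arm can. A call with a number of a shift or a turn outside -1 to 1 is refused whole. A call with a gripper value outside its range is refused whole. "hand" is the closure, from -1 (fully open) to 1 (shut), set as the call begins (left out, the last holds). The fingers move at their own pace and stop on an object; "squeeze" is the grip in N (left out, the last holds). Time passes only in rows, so rows that repeat a pose let the fingers close. It gives the time, the measured TCP pose, the force, the opening and the grip force at its end, in the units of the state.
- robot.read_state(): the state, without advancing time (a new reading comes with each control period).
- imaging.read_camera(name): name is "scene" or "top" or "wrist"; returns a dict with "frame" (400x640x3 uint8, red, green, blue), "vertical_fov" (degrees; the focal length in pixels is half the picture's height over the tangent of half this angle, whatever the lens; pixels are square), "cx", "cy" (the principal point, pixels), "k1" (the pictures are not rectified: a ray, as slopes to the right and down, at radius r is drawn at 1 + k1 r^2 times it, then the intrinsics apply), "R" (3x3) and "t" (3): a world point X has camera coordinates R X + t. Camera axes: x right, y down, z forward; pixel columns grow to the right and rows downward; lengths in m; the calibration is good to about 2 mm. A picture is of the moment at which its call begins. There is no depth.
- robot.close_job(): hands the job in; it is judged then, once.
The state is a dict: "t": time; "q": joint angles; "dq": joint speeds; "joint_torque": joint torques, N m; "tool_pos": TCP position; "orientation": TCP orientation; "force": force on the tool from outside, world axes, zero at the start; "wrist_torque": the same for the moment, N m; "opening": finger opening in m; "gripper_force": force on a finger pad.
Only numpy, scipy, OpenCV 4.12 (cv2) and the standard library are available. Lean on these libraries where they do the work, as an engineer would, in place of code of your own. Each camera call takes 0.05 s, during which the arm holds its last target. There are 200 camera calls.

## Working session

There is one attempt and no reset: what is moved stays moved. The work goes in short steps, Python scripts to look and compute and a tool call to move; the robot and the scene stay as the last step left them, time stands still between calls to the robot, and variables do not carry over. Pictures are saved under pics/ and viewed, at most 10 in all, crops included, and the job is handed in when it is done.

Besides the shell and the picture viewer there is one more tool, called after "Call:" as name(argument=value, ...), one argument or row to a line, values as JSON. jog_arm: Moves the arm, as the interface text tells. Its arguments: {"type":"object","properties":{"rows":{"type":"array"},"hand":{"type":"number"},"squeeze":{"type":"number"}},"required":["rows"]}

```bash
ls; mkdir -p pics; cat > h.py <<'E'
import numpy as np,cv2,pickle
from plant import robot,imaging
def grab(n,save=None):
    c=imaging.read_camera(n)
    if save: cv2.imwrite('pics/%s.png'%save,c['frame'][...,::-1]); pickle.dump(c,open('pics/%s.pkl'%save,'wb'))
    return c
def K(c):
    h=c['frame'].shape[0]; f=h/2/np.tan(np.radians(c['vertical_fov'])/2)
    return np.array([[f,0,c['cx']],[0,f,c['cy']],[0,0,1.]]),np.array([c['k1'],0,0,0.])
def proj(c,X):
    k,d=K(c); X=np.atleast_2d(np.array(X,float))
    return cv2.projectPoints(X.reshape(-1,1,3),cv2.Rodrigues(np.array(c['R']))[0],np.array(c['t'],float),k,d)[0].reshape(-1,2)
def ray(c,p):
    k,d=K(c); s=cv2.undistortPoints(np.array(p,float).reshape(-1,1,2),k,d).reshape(-1,2)
    R=np.array(c['R']); return -R.T@np.array(c['t']),np.c_[s,np.ones(len(s))]@R
def onz(c,p,z):
    o,d=ray(c,p); z=np.broadcast_to(z,len(d)); return o+d*((z-o[2])/d[:,2])[:,None]
def tri(cps):
    A=0;b=0
    for c,p in cps:
        o,d=ray(c,p); d=d[0]/np.linalg.norm(d[0]); P=np.eye(3)-np.outer(d,d); A=A+P;b=b+P@o
    return np.linalg.solve(A,b)
def load(n): return pickle.load(open('pics/%s.pkl'%n,'rb'))
E
python3 - <<'E'
from h import *
for n in('scene','top','wrist'):
    c=grab(n,n+'0'); print(n,c['vertical_fov'],c['k1'],-np.array(c['R']).T@np.array(c['t']))
a=[load(n+'0')['frame'][...,::-1] for n in('scene','top')]
print(robot.read_state())
E
```

```text
pics
scene 50.63153964531243 -0.07057544729402185 [0.94856554 0.67925912 1.40543356]
top 53.26324851687989 -0.03499758078054948 [0.20611643 0.0535504  1.53568311]
wrist 67.0751179098014 0.009755283625647645 [ 0.23263223 -0.55725412  0.38364438]
{'t': 0.15, 'q': array([-1.38239574e+00,  1.30982936e-01,  1.48901836e+00,  2.37946205e-05,
        1.52298716e+00, -8.53874704e-02]), 'dq': array([-0.0018306 , -0.00269694, -0.00211742, -0.00038791, -0.00018083,
       -0.00154866]), 'joint_torque': array([ 1.25384126e-03, -5.60473967e+01, -4.92335558e+01,  7.68648461e-02,
        3.05534620e-02, -1.00313694e-04]), 'tool_pos': array([ 0.16218518, -0.57721977,  0.21783717]), 'orientation': array([-3.11082004e+00, -4.28531115e-01,  7.55622819e-05]), 'force': array([-0.94069341,  0.17933151, -0.13649126]), 'wrist_torque': array([-0.03301373, -0.04085455, -0.01074068]), 'gripper_force': 0.0, 'opening': 0.09312989583861861}
```

View pics/top0.png

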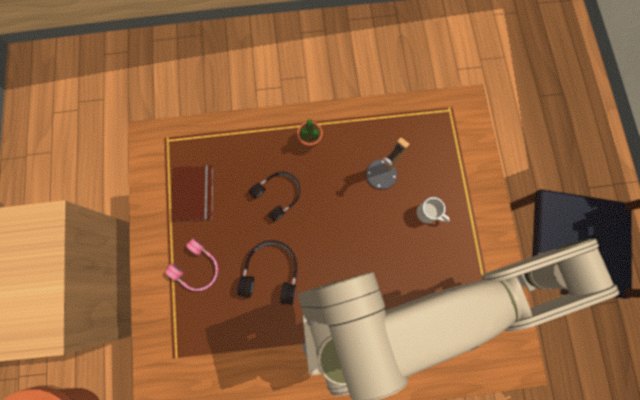

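View pics/scene0.png

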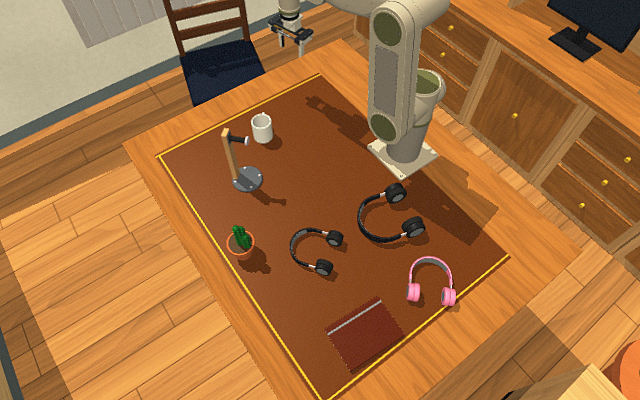

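Candidates for the headset: a black one at top (275,195) / scene (315,250), a larger black one at top (267,270) / scene (390,215), and a pink one at top (195,265). Pink is ruled out, and the black one at (275,195) is the smaller of the other two. I'll confirm this in an enlarged crop.

```bash
python3 - <<'E'
from h import *
t,s=load('top0'),load('scene0')
def crop(c,x,y,w,h): return cv2.resize(c['frame'][y:y+h,x:x+w,::-1],(400,300),interpolation=cv2.INTER_CUBIC)
m=np.vstack([np.hstack([crop(t,235,160,80,60),crop(s,280,220,80,60)]),np.hstack([crop(t,355,133,80,60),crop(s,207,120,100,75)])])
cv2.imwrite('pics/crop1.png',m)
print('headset cups z.03',onz(t,[(257,190),(277,213),(298,185)],.03), onz(s,[(334,239),(323,268),(293,245)],.03))
print('big',onz(t,[(245,287),(289,293)],.03))
print('mug,cactus',onz(t,[(430,212),(310,135)],.05),'base',onz(t,[(381,175)],.012),onz(s,[(247,180)],.012))
E
```

```text
headset cups z.03 [[0.58961188 0.23169307 0.03      ]
 [0.49036277 0.16305156 0.03      ]
 [0.59116364 0.07123214 0.03      ]] [[0.4924578  0.17022376 0.03      ]
 [0.59132262 0.23719112 0.03      ]
 [0.62609612 0.10322195 0.03      ]]
big [[0.22728369 0.30743464 0.03      ]
 [0.18749355 0.14788654 0.03      ]]
mug,cactus [[ 0.42375029 -0.41475123  0.05      ]
 [ 0.78320301  0.00222945  0.05      ]] base [[ 0.5986123  -0.25953506  0.012     ]] [[ 0.60983585 -0.24765537  0.012     ]]
```

View pics/crop1.png

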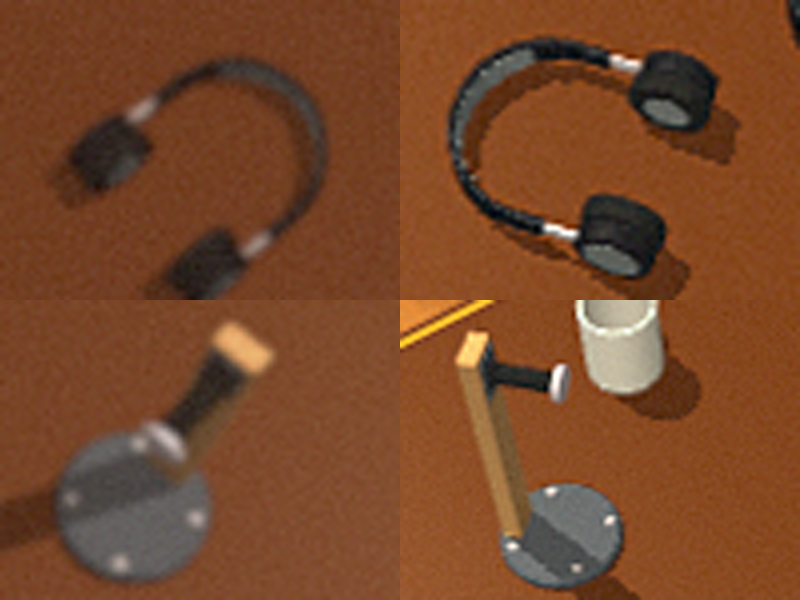

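The crop confirms it: the upper panels show the smaller black headset, with its cups about 120 mm apart against about 165 mm for the large one. The lower panels show the stand, with its end disc at top (388,161) / scene (247,141).

```bash
python3 - <<'E'
from h import *
t,s=load('top0'),load('scene0')
for n,a,b in[('L',(257,190.4),(324,267)),('R',(276.6,213),(335,238)),('tip',(388,161),(247,140.8)),('col',(403.6,142.4),(225.5,132)),('base',(381.8,174.2),(247.5,178.7))]:
    print(n,tri([(t,a),(s,b)]).round(4))
c=load('wrist0'); R=np.array(c['R']); st=robot.read_state()
from scipy.spatial.transform import Rotation as Ro
T=Ro.from_rotvec(st['orientation']).as_matrix(); print(T.round(3)); print((R@T).round(3)); print(T.T@(-R.T@c['t']-st['tool_pos']))
E
```

```text
L [0.5871 0.2338 0.0278]
R [0.4887 0.1668 0.0296]
tip [ 0.5819 -0.24    0.2455]
col [ 0.6317 -0.2954  0.2748]
base [ 0.6031 -0.2639 -0.0021]
[[ 0.963  0.27  -0.   ]
 [ 0.27  -0.963  0.001]
 [ 0.    -0.001 -1.   ]]
[[-0.     1.    -0.001]
 [-0.966 -0.    -0.26 ]
 [-0.26   0.001  0.966]]
[ 0.07324512 -0.00040484 -0.16579636]
```

```bash
cat >> h.py <<'E'
from scipy.spatial.transform import Rotation as Ro,Slerp
def frame(z,y):
    z=np.array(z,float);z/=np.linalg.norm(z);y=np.array(y,float);y-=z*(y@z);y/=np.linalg.norm(y)
    return np.c_[np.cross(y,z),y,z]
def plan(pts,p0=None,R0=None):
    "pts: list of (pos,R,ncalls); prints the row entries per call"
    st=robot.read_state(); p=st['tool_pos'] if p0 is None else np.array(p0); R=Ro.from_rotvec(st['orientation']) if R0 is None else Ro.from_matrix(R0)
    for q,Q,n in pts:
        Q=Ro.from_matrix(Q);q=np.array(q,float); d=R.inv()*Q; rv=d.as_rotvec(); P=p
        for i in range(1,n+1):
            pn=P+(q-P)*i/n; sh=R.inv().apply(pn-p)/.2; print(sh.round(3).tolist(),(rv/n/(np.pi/2)).round(3).tolist())
            p=pn; R=R*Ro.from_rotvec(rv/n)
HY=np.array([.826,.563,0])
E
python3 - <<'E'
from h import *
plan([((.60,-.27,.40),frame((0,0,-1),HY),3)])
E
```

```text
[0.841, -0.296, -0.303] [-0.0, -0.0, -0.402]
[0.853, 0.258, -0.303] [-0.0, -0.0, -0.402]
[0.536, 0.712, -0.304] [-0.0, -0.0, -0.402]
```

Call:
jog_arm(
  rows=[
    [[0.84, -0.3, -0.3], [0, 0, -0.4]],
    [[0.84, -0.3, -0.3], [0, 0, -0.4]],
    [[0.84, -0.3, -0.3], [0, 0, -0.4]],
    [[0.84, -0.3, -0.3], [0, 0, -0.4]],
    [[0.84, -0.3, -0.3], [0, 0, -0.4]],
  ],
  hand=-1,
)

```text
t: 0.65
tool_pos: [0.3116, -0.4726, 0.281]
orientation: [2.818, 1.382, 0.003]
force: [-0.4, -0.4, 0.6]
opening: 0.0928
gripper_force: 0.0
```

Call:
jog_arm(
  rows=[
    [[0.85, 0.26, -0.3], [0, 0, -0.4]],
    [[0.85, 0.26, -0.3], [0, 0, -0.4]],
    [[0.85, 0.26, -0.3], [0, 0, -0.4]],
    [[0.85, 0.26, -0.3], [0, 0, -0.4]],
    [[0.85, 0.26, -0.3], [0, 0, -0.4]],
  ],
)

```text
t: 1.15
tool_pos: [0.457, -0.3714, 0.34]
orientation: [2.255, 2.184, 0.002]
force: [-0.7, -0.2, -0.5]
opening: 0.0934
gripper_force: 0.0
```

Call:
jog_arm(
  rows=[
    [[0.54, 0.71, -0.3], [0, 0, -0.4]],
    [[0.54, 0.71, -0.3], [0, 0, -0.4]],
    [[0.54, 0.71, -0.3], [0, 0, -0.4]],
    [[0.54, 0.71, -0.3], [0, 0, -0.4]],
    [[0.54, 0.71, -0.3], [0, 0, -0.4]],
  ],
)

```text
t: 1.65
tool_pos: [0.6027, -0.2694, 0.3985]
orientation: [1.473, 2.774, 0.001]
force: [-0.2, 0.5, 0.4]
opening: 0.0926
gripper_force: 0.0
```

```bash
python3 - <<'E'
from h import *
c=grab('wrist','w1'); cv2.imwrite('pics/w1v.png',c['frame'][...,::-1])
plan([((.581,.14,.30),frame((0,0,-1),HY),2)])
E
```

```text
[0.881, 0.531, 0.244] [-0.0, -0.0, -0.002]
[0.879, 0.534, 0.244] [-0.0, -0.0, -0.002]
```

View pics/w1v.png

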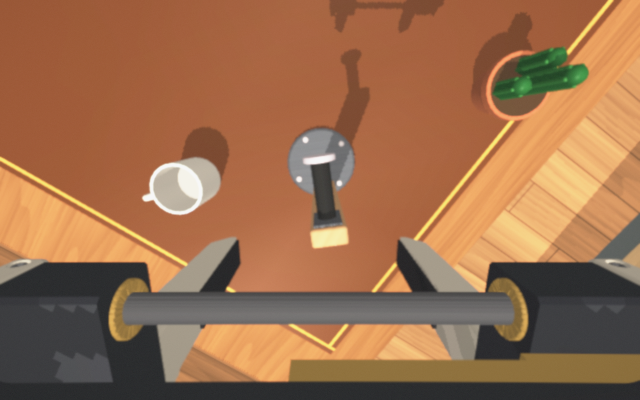

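Wrist view: end disc at (320,159), arm running down to (327,215), column top at (329,237), mug at (182,187), cactus at (520,85). Moving on to the headset.

Call:
jog_arm(
  rows=[
    [[0.88, 0.53, 0.24], [0, 0, 0]],
    [[0.88, 0.53, 0.24], [0, 0, 0]],
    [[0.88, 0.53, 0.24], [0, 0, 0]],
    [[0.88, 0.53, 0.24], [0, 0, 0]],
    [[0.88, 0.53, 0.24], [0, 0, 0]],
  ],
)

```text
t: 2.2
tool_pos: [0.5889, -0.0634, 0.3482]
orientation: [-1.483, -2.766, 0.001]
force: [0.8, 0.2, 0.2]
opening: 0.0927
gripper_force: 0.0
```

Call:
jog_arm(
  rows=[
    [[0.88, 0.53, 0.24], [0, 0, 0]],
    [[0.88, 0.53, 0.24], [0, 0, 0]],
    [[0.88, 0.53, 0.24], [0, 0, 0]],
    [[0.88, 0.53, 0.24], [0, 0, 0]],
    [[0.88, 0.53, 0.24], [0, 0, 0]],
  ],
)

```text
t: 2.7
tool_pos: [0.5799, 0.1413, 0.3]
orientation: [-1.482, -2.767, 0.002]
force: [-0.2, -0.7, -0.2]
opening: 0.0927
gripper_force: 0.0
```

```bash
python3 - <<'E'
from h import *
c=grab('wrist','w2'); w=load('w1');t,s=load('top0'),load('scene0')
for n,a,b,d in[('tip',(388,161),(247,140.8),(319.5,159)),('col',(403.6,142.4),(225.5,132),(329.5,237))]:
    x=tri([(t,a),(s,b),(w,d)]);print(n,x.round(4),[ (proj(k,x)[0]-q).round(1) for k,q in((t,a),(s,b),(w,d))])
print('tip on z.258',onz(w,[(320,159)],.258),'col on .28',onz(w,[(329.5,237)],.28),onz(w,[(323.5,190)],.26),'base',onz(w,[(321.5,161.5)],.012))
E
```

```text
tip [ 0.5825 -0.2378  0.2479] [array([-1.2,  0.4]), array([-0.8, -0.3]), array([-2. ,  0.8])]
col [ 0.6326 -0.2939  0.2766] [array([-1. ,  0.3]), array([-0.9, -0.3]), array([-2.1, -0.3])]
tip on z.258 [[ 0.5835717  -0.23487578  0.258     ]] col on .28 [[ 0.63365389 -0.2919732   0.28      ]] [[ 0.6042123  -0.25889582  0.26      ]] base [[ 0.60449396 -0.25770073  0.012     ]]
```

View pics/w2.png

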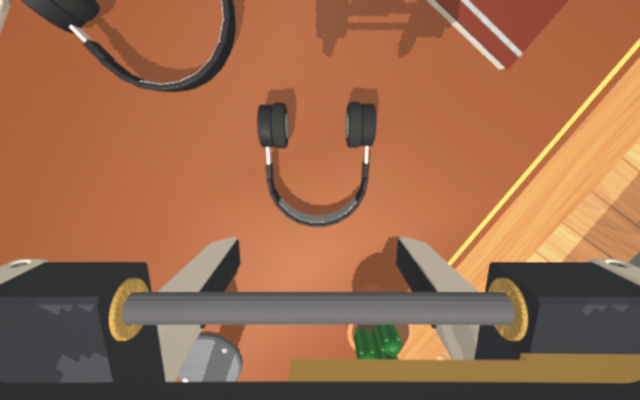

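Wrist view of the headset: left cup at (361,125), right cup at (272,125), crown at about (318,218). The blades point down the image, square to the tool's y axis.

```bash
python3 - <<'E'
from h import *
w=load('w2');t,s=load('top0'),load('scene0'); st=robot.read_state()
P={}
for n,a,b,d in[('L',(257,190.4),(324,267),(361,125)),('R',(276.6,213),(335,238),(272,125))]:
    x=tri([(t,a),(s,b),(w,d)]);P[n]=x;print(n,x.round(4),[ (proj(k,x)[0]-q).round(1) for k,q in((t,a),(s,b),(w,d))],tri([(t,a),(s,b)]).round(4))
    print(onz(w,[d],.033))
# model from wrist: fit headset outline
L,R=[onz(w,[d],.033)[0] for d in((361,125),(272,125))]; m=(L+R)/2; y=(L-R)/np.linalg.norm(L-R); x=np.array([y[1],-y[0],0]); print(np.linalg.norm(L-R),y,m)
pr=onz(w,[(318,224)],[.02])[0]; print('crown outer dist z.02',(pr-m)@x,(pr-m)@y, 'blades',[((onz(w,[q],.03)[0]-m)@x,(onz(w,[q],.03)[0]-m)@y) for q in((268,155),(367,155))])
# predicted silhouette
for sgn in(1,-1):
  th=np.linspace(0,2*np.pi,60); pts=[]
  for o,r in((18,29),(10,31),(-18,31)):
    for a in th: pts.append(m*[1,1,0]+[0,0,.031]+y*sgn*(.06+o/1000)+x*r/1000*np.cos(a)+np.array([0,0,r/1000])*np.sin(a))
  q=proj(w,pts); print(q.min(0),q.max(0))
E
```

```text
L [0.588  0.2346 0.0296] [array([-0.7,  0.1]), array([-0.7, -0. ]), array([-1.5,  0. ])] [0.5871 0.2338 0.0278]
[[0.58937732 0.23546562 0.033     ]]
R [0.488  0.1669 0.0302] [array([-0.5,  0.7]), array([-0.6, -0.3]), array([0.9, 0.7])] [0.4887 0.1668 0.0296]
[[0.4868512  0.16723009 0.033     ]]
0.12315718423400769 [0.8324818  0.55405239 0.        ] [0.53811426 0.20134786 0.033     ]
crown outer dist z.02 0.14827600787089507 0.0020830777697604503 blades [(np.float64(0.04134419878087738), np.float64(-0.06940351872573908)), (np.float64(0.04130129776470981), np.float64(0.07209771705622202))]
[344.78952037 101.31376209] [376.6388665 147.7496793]
[256.0665255  101.33957869] [288.53169458 147.73530681]
```

```bash
cat >> h.py <<'E'
HY=np.array([.8325,.554,0]); HX=np.array([.554,-.8325,0]); U=np.array([0,0,1.])
c5,s5=np.cos(np.radians(5)),np.sin(np.radians(5))
LC=np.array([.588,.2346,.032]); TZ=-c5*U-s5*HX; RG=frame(TZ,HY); G=LC+.019*TZ
E
python3 - <<'E'
from h import *
plan([(G-.09*TZ,RG,1),(G,RG,1)]); print(G,Ro.from_matrix(RG).as_rotvec())
E
```

```text
[0.335, 0.295, 0.987] [-0.002, 0.054, 0.0]
[-0.0, -0.0, 0.45] [-0.0, -0.0, -0.0]
[0.5870826  0.23597859 0.0130723 ] [-1.44690802 -2.70087086 -0.0631725 ]
```

Call:
jog_arm(
  rows=[
    [[0.33, 0.29, 0.98], [0, 0.054, 0]],
    [[0.33, 0.29, 0.98], [0, 0.054, 0]],
    [[0.33, 0.29, 0.98], [0, 0.054, 0]],
    [[0.33, 0.29, 0.98], [0, 0.054, 0]],
    [[0.33, 0.29, 0.98], [0, 0.054, 0]],
  ],
)

```text
t: 3.25
tool_pos: [0.59, 0.2239, 0.1002]
orientation: [-1.448, -2.696, -0.051]
force: [-0.6, -0.3, -0.8]
opening: 0.0928
gripper_force: 0.0
```

```bash
python3 - <<'E'
from h import *
plan([(G,RG,1)])
E
```

```text
[0.02, 0.025, 0.439] [-0.006, -0.0, -0.002]
```

Call:
jog_arm(
  rows=[
    [[0.02, 0.025, 0.12], [-0.006, 0, 0]],
    [[0.02, 0.025, 0.24], [-0.006, 0, 0]],
    [[0.02, 0.025, 0.34], [-0.006, 0, 0]],
    [[0.02, 0.025, 0.41], [-0.006, 0, 0]],
    [[0.02, 0.025, 0.44], [-0.006, 0, 0]],
  ],
)

```text
t: 3.75
tool_pos: [0.5911, 0.237, 0.0189]
orientation: [-1.452, -2.705, -0.073]
force: [-0.7, -0.1, 0.2]
opening: 0.093
gripper_force: 0.0
```

Call:
jog_arm(
  rows=[
    [[0, 0, 0], [0, 0, 0]],
    [[0, 0, 0], [0, 0, 0]],
    [[0, 0, 0], [0, 0, 0]],
    [[0, 0, 0], [0, 0, 0]],
    [[0, 0, 0], [0, 0, 0]],
  ],
  hand=1,
  squeeze=50,
)

```text
t: 4.25
tool_pos: [0.5912, 0.2389, 0.02]
orientation: [-1.449, -2.708, -0.075]
force: [-1.3, 0.1, -0.5]
opening: 0.0575
gripper_force: 0.0
```

Call:
jog_arm(
  rows=[
    [[0, 0, 0], [0, 0, 0]],
    [[0, 0, 0], [0, 0, 0]],
    [[0, 0, 0], [0, 0, 0]],
  ],
)

```text
t: 4.55
tool_pos: [0.5905, 0.2387, 0.0194]
orientation: [-1.449, -2.706, -0.073]
force: [-2.8, -0.1, 5.0]
opening: 0.0357
gripper_force: 50.0
```

```bash
python3 - <<'E'
from h import *
st=robot.read_state(); p=st['tool_pos'];R=Ro.from_rotvec(st['orientation']).as_matrix()
lc=np.array([.588,.2346,.031]); print('cup in tool',(R.T@(lc-p)).round(4),st['opening'],st['gripper_force'])
print(R.round(3)); plan([(p+[0,0,.1],R,1)])
E
```

```text
cup in tool [-0.001  -0.0042 -0.0118] 0.03566925624309267 49.95117545127869
[[-0.553  0.832 -0.04 ]
 [ 0.829  0.554  0.075]
 [ 0.085  0.009 -0.996]]
[0.042, 0.004, -0.498] [-0.0, -0.0, 0.0]
```

Call:
jog_arm(
  rows=[
    [[0, 0, -0.07], [0, 0, 0]],
    [[0.01, 0, -0.17], [0, 0, 0]],
    [[0.02, 0, -0.29], [0, 0, 0]],
    [[0.03, 0, -0.41], [0, 0, 0]],
    [[0.04, 0, -0.5], [0, 0, 0]],
  ],
)

```text
t: 5.05
tool_pos: [0.5911, 0.2379, 0.1222]
orientation: [-1.45, -2.708, -0.077]
force: [0.0, 0.2, -0.9]
opening: 0.0357
gripper_force: 49.8
```

```bash
cat >> h.py <<'E'
SX=np.array([.666,-.746,0]);SY=np.array([.746,.666,0]);ARM=np.array([.6065,-.2635,.25]); CT=np.array([-.001,0,-.0118])
RF=frame(SX,SY)
def tcp(dx,oz,dy=0): return ARM*[1,1,0]+SX*dx+SY*(.06+dy)+U*oz-RF@CT
E
python3 - <<'E'
from h import *
st=robot.read_state(); print(st['opening'],st['gripper_force'],st['force'],st['wrist_torque'])
plan([(tcp(-.15,.18),RF,4)]); print(tcp(-.15,.18))
E
```

```text
0.03568035119280843 49.8292350769043 [ 0.0302953   0.20341931 -0.92147165] [ 0.07981662 -0.24043955 -0.00252193]
[-0.343, -0.28, -0.103] [-0.016, -0.263, -0.02]
[-0.349, -0.291, 0.034] [-0.016, -0.263, -0.02]
[-0.298, -0.303, 0.162] [-0.016, -0.263, -0.02]
[-0.2, -0.317, 0.259] [-0.016, -0.263, -0.02]
[ 0.55921852 -0.12044248  0.179     ]
```

Call:
jog_arm(
  rows=[
    [[-0.07, -0.06, -0.02], [0, -0.053, 0]],
    [[-0.14, -0.11, -0.04], [0, -0.106, -0.01]],
    [[-0.21, -0.17, -0.06], [-0.01, -0.159, -0.01]],
    [[-0.28, -0.23, -0.08], [-0.01, -0.212, -0.02]],
    [[-0.34, -0.28, -0.1], [-0.016, -0.263, -0.02]],
  ],
)

```text
t: 5.55
tool_pos: [0.5823, 0.1483, 0.1346]
orientation: [1.299, 2.51, -0.177]
force: [-1.0, -0.5, -2.1]
opening: 0.0359
gripper_force: 49.8
```

Call:
jog_arm(
  rows=[
    [[-0.07, -0.06, 0.01], [0, -0.053, 0]],
    [[-0.14, -0.12, 0.01], [0, -0.106, -0.01]],
    [[-0.21, -0.18, 0.02], [-0.01, -0.159, -0.01]],
    [[-0.28, -0.24, 0.03], [-0.01, -0.212, -0.02]],
    [[-0.35, -0.29, 0.034], [-0.016, -0.263, -0.02]],
  ],
)

```text
t: 6.05
tool_pos: [0.5743, 0.0589, 0.1486]
orientation: [1.083, 2.174, -0.377]
force: [-0.0, -0.2, -2.4]
opening: 0.0359
gripper_force: 49.9
```

```bash
python3 - <<'E'
from h import *
a=grab('scene','s3')['frame'];b=grab('wrist','w3')['frame']
cv2.imwrite('pics/m3.png',cv2.resize(np.vstack([a,b])[...,::-1],(480,600)))
st=robot.read_state(); print(st)
plan([(tcp(-.15,.18),RF,2)])
E
```

```text
{'t': 6.15, 'q': array([ 0.45091857, -0.03312847,  1.98528155, -0.81347139,  1.12998775,
        0.14431949]), 'dq': array([-0.01010258,  0.01093777, -0.0657416 ,  0.10955996,  0.00107952,
       -0.08492203]), 'joint_torque': array([  0.08070076, -46.07054114, -46.84137225,  -6.85731322,
         0.38317049,   1.22192826]), 'tool_pos': array([0.57244019, 0.05843715, 0.14624875]), 'orientation': array([ 1.08338489,  2.17810219, -0.38088603]), 'force': array([-0.38558431,  0.63094558, -2.57471881]), 'wrist_torque': array([ 0.66032859,  0.17879122, -0.01759329]), 'gripper_force': 49.86227095127106, 'opening': 0.0357523634035997}
[-0.307, -0.298, 0.158] [-0.016, -0.263, -0.019]
[-0.211, -0.311, 0.258] [-0.016, -0.263, -0.019]
```

View pics/m3.png

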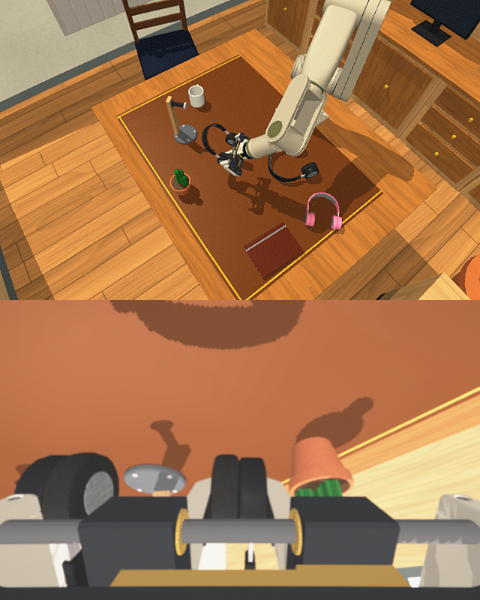

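The scene view shows the headset held by its left cup at (235,150) and being turned crown up. In the wrist view the grasped cup is at (240,485) and the other cup is level with it at (70,490). Continuing.

Call:
jog_arm(
  rows=[
    [[-0.06, -0.06, 0.03], [0, -0.053, 0]],
    [[-0.12, -0.12, 0.06], [0, -0.106, -0.01]],
    [[-0.18, -0.18, 0.09], [-0.01, -0.159, -0.01]],
    [[-0.24, -0.24, 0.13], [-0.01, -0.212, -0.02]],
    [[-0.3, -0.3, 0.16], [-0.016, -0.263, -0.02]],
  ],
)

```text
t: 6.65
tool_pos: [0.566, -0.0282, 0.1648]
orientation: [0.875, 1.831, -0.537]
force: [0.3, -1.5, -3.0]
opening: 0.0357
gripper_force: 49.9
```

Call:
jog_arm(
  rows=[
    [[-0.04, -0.06, 0.05], [0, -0.053, 0]],
    [[-0.08, -0.12, 0.1], [0, -0.106, -0.01]],
    [[-0.12, -0.18, 0.15], [-0.01, -0.159, -0.01]],
    [[-0.16, -0.24, 0.2], [-0.01, -0.212, -0.02]],
    [[-0.21, -0.31, 0.26], [-0.016, -0.263, -0.02]],
  ],
)

```text
t: 7.15
tool_pos: [0.4828, -0.0035, 0.1979]
orientation: [0.855, 1.639, -0.703]
force: [1.2, 0.4, -3.4]
opening: 0.036
gripper_force: 49.9
```

```bash
python3 - <<'E'
from h import *
g=[grab(n,n[0]+'4')['frame'] for n in('scene','top','wrist')]
a=cv2.resize(g[0][60:260,180:430],(400,320));b=cv2.resize(g[1][100:300,220:470],(400,320)); c=cv2.resize(g[2],(400,250))
m=np.zeros((570,800,3),np.uint8); m[:320,:400]=a;m[:320,400:]=b;m[320:,:400]=c
cv2.imwrite('pics/m4.png',m[...,::-1])
st=robot.read_state(); print(st['q'].round(2),st['force'],st['opening'],Ro.from_rotvec(st['orientation']).as_matrix().round(3))
plan([(tcp(-.15,.18),RF,1)])
E
```

```text
[ 0.7   0.07  2.21 -1.33  1.51  0.69] [ 1.07747227  0.31644787 -1.78734049] 0.03599155570612683 [[-0.141  0.824  0.548]
 [ 0.17   0.566 -0.807]
 [-0.975 -0.021 -0.22 ]]
[-0.074, -0.01, 0.701] [-0.082, -0.142, 0.004]
```

View pics/m4.png

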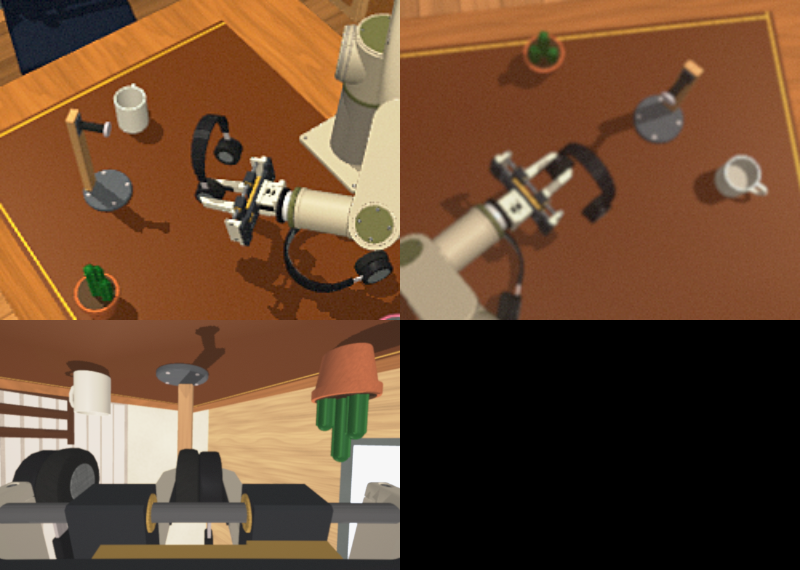

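The wrist joint q4 is at its limit (-1.33), so a level tool pose at the stand is out of reach. I'll fit the arm geometry from the logged states and check whether a regrasp with the tool tilted along the headset would work.

```bash
cat > k.py <<'E'
from h import *
from scipy.optimize import least_squares
def Rm(q):
    r=Ro.from_euler
    # z down chain: base yaw, pitch q2+q3 (from up), roll q4, pitch q5, roll q6
    return (r('z',q[0])*r('y',q[1]+q[2])*r('z',q[3])*r('y',q[4])*r('z',s6*q[5]+o6)).as_matrix()
s6,o6=1,0
def fk(q,P):
    a1,d1,L2,L3,a3,d6=P; A=q[1]+q[2]; r=a1+L2*np.sin(q[1])+L3*np.sin(A)+a3*np.cos(A); z=d1+L2*np.cos(q[1])+L3*np.cos(A)-a3*np.sin(A)
    R=Rm(q); return np.array([r*np.cos(q[0]),r*np.sin(q[0]),z])+d6*R[:,2],R
E
python3 - <<'E'
import k; from k import *
st=robot.read_state()
D=[([-1.38239574,.130982936,1.48901836,2.379e-5,1.52298716,-.085387],[.16218518,-.57721977,.21783717],[-3.11082,-.428531,0]),
([.45091857,-.03312847,1.98528155,-.81347139,1.12998775,.14431949],[.57244019,.05843715,.14624875],[1.08338489,2.17810219,-.38088603]),
(st['q'],st['tool_pos'],st['orientation'])]
for q,p,o in D:
    R=Ro.from_rotvec(o).as_matrix(); M=Rm(np.r_[q[:5],0]).T@R; print(M.round(3).tolist(), np.arctan2(M[1,0],M[0,0]),q[5])
f=lambda P:np.r_[np.concatenate([fk(np.array(q),P)[0]-p for q,p,o in D]),(P-[0.05,.4,.4,.4,0,.3])*1e-3]
s=least_squares(f,[0.05,.4,.4,.4,0,.3]); print(s.x.round(3),(f(s.x)[:9]*1000).round(1))
E
```

```text
[[0.085, -0.996, -0.0], [0.996, 0.085, 0.0], [-0.0, -0.0, 1.0]] 1.4854088875930338 -0.085387
[[-0.144, -0.99, -0.0], [0.99, -0.144, 0.0], [-0.0, 0.0, 1.0]] 1.7151158113182474 0.14431949
[[-0.64, -0.769, -0.0], [0.769, -0.64, 0.0], [-0.0, -0.0, 1.0]] 2.264946956172328 0.6941506293774314
[0.08  0.434 0.236 0.493 0.111 0.317] [-50.3  -9.8  -1.9   5.3 -10.2   3.8  -5.1   5.3  -1.9]
```

```bash
cat > k.py <<'E'
from h import *
from scipy.optimize import least_squares
LO=np.array([-2.96,-.89,.02,-1.34,0,-2.66]);HI=np.array([2.96,2.26,2.5,4.48,2.73,2.66])
def fk(q,P):
    a1,d1,L2,L3,a3,d6,b=P; A=q[1]+q[2]; r=Ro.from_euler
    R=(r('z',q[0])*r('y',A)*r('z',q[3])*r('y',q[4])*r('z',q[5]+np.pi/2)).as_matrix()
    w=r('z',q[0]).apply([a1+L2*np.sin(q[1])+L3*np.sin(A)+a3*np.cos(A),b,d1+L2*np.cos(q[1])+L3*np.cos(A)-a3*np.sin(A)])
    return w+d6*R[:,2],R
D=[([-1.38239574,.130982936,1.48901836,2.379e-5,1.52298716,-.085387],[.16218518,-.57721977,.21783717]),
([.45091857,-.03312847,1.98528155,-.81347139,1.12998775,.14431949],[.57244019,.05843715,.14624875])]
st=robot.read_state();D.append((st['q'],st['tool_pos']))
g=np.array([0.05,.4,.4,.4,0,.3,.05])
f=lambda P:np.r_[np.concatenate([fk(np.array(q),P)[0]-p for q,p in D]),(P-g)*[1e-2,1e-3,1e-3,1e-3,1e-2,1e-3,1e-3]]
P=least_squares(f,g).x; res=f(P)[:len(D)*3]*1000
def ik(p,R,q0,lock=True):
    e=lambda q:np.r_[(fk(q,P)[0]-p)*5,(Ro.from_matrix(R.T@fk(q,P)[1])).as_rotvec()]
    s=least_squares(e,np.clip(q0,LO+1e-3,HI-1e-3),bounds=(LO,HI)); return s.x,s.cost
E
python3 - <<'E'
from k import *
print(P.round(3),res.round(1))
def Rt(elev,yaw=0):   # hung: tool down-pitched by elev deg
    h=Ro.from_euler('z',yaw,degrees=True); x,y=h.apply(SX),h.apply(SY); e=np.radians(elev); return frame(np.cos(e)*x+np.sin(e)*U,y)
for al in(35,40,45,50):
    a=np.radians(al); R1=frame(-np.cos(a)*U-np.sin(a)*HX,HY)
    q,c=ik(LC+.019*R1[:,2],R1,[.1,.6,1.2,.6,1.5,0]); q1,c1=ik(LC+.1*U+.019*R1[:,2],R1,q); print(al,q.round(2),round(c,6),q1.round(2),round(c1,6))
    for yaw in(0,8):
      R2=Rt(-al+5,yaw)
      for dx,oz in((-.15,.18),(0,.19),(0,.118)):
        q,c=ik(ARM*[1,1,0]+SX*dx+SY*.06+U*oz+.019*R2[:,2],R2,[0,.1,1.8,-.9,1,.3]); print('   ',yaw,dx,oz,q.round(2),round(c,6))
E
```

```text
[0.    0.318 0.369 0.553 0.062 0.377 0.051] [-0.  0. -0.  0.  0.  0.  0.  0.  0.]
35 [ 0.02  0.65  1.34  0.5   1.51 -0.7 ] 0.0 [ 0.02  0.53  1.32  0.51  1.64 -0.62] 0.0
    0 -0.15 0.18 [ 0.19 -0.27  2.33 -1.27  0.9   0.24] 0.0
    0 0 0.19 [-0.1  -0.04  2.11 -1.34  0.65  0.15] 0.0
    0 0 0.118 [-0.11  0.09  2.07 -1.34  0.62  0.2 ] 0.003292
    8 -0.15 0.18 [ 0.12 -0.41  2.44 -1.28  0.72  0.11] 0.0
    8 0 0.19 [-0.18 -0.13  2.19 -1.34  0.46  0.03] 3.2e-05
    8 0 0.118 [-0.2  -0.    2.15 -1.34  0.42  0.06] 0.004728
40 [-0.01  0.71  1.3   0.56  1.57 -0.73] 0.0 [-0.01  0.58  1.28  0.56  1.7  -0.65] 0.0
    0 -0.15 0.18 [ 0.15 -0.3   2.3  -1.11  0.87  0.07] 0.0
    0 0 0.19 [-0.12 -0.06  2.07 -1.13  0.64 -0.07] 0.0
    0 0 0.118 [-0.12  0.08  2.09 -1.34  0.59  0.19] 0.0
    8 -0.15 0.18 [ 0.08 -0.44  2.4  -1.08  0.72 -0.1 ] 0.0
    8 0 0.19 [-0.2  -0.14  2.14 -1.06  0.47 -0.25] 0.0
    8 0 0.118 [-0.2   0.01  2.15 -1.34  0.41  0.06] 0.000106
45 [-0.04  0.77  1.26  0.61  1.63 -0.75] 0.0 [-0.04  0.64  1.25  0.62  1.75 -0.67] 0.0
    0 -0.15 0.18 [ 0.11 -0.32  2.26 -0.96  0.87 -0.09] 0.0
    0 0 0.19 [-0.15 -0.06  2.02 -0.92  0.66 -0.28] 0.0
    0 0 0.118 [-0.15  0.06  2.05 -1.1   0.58 -0.05] 0.0
    8 -0.15 0.18 [ 0.04 -0.44  2.35 -0.89  0.73 -0.29] 0.0
    8 0 0.19 [-0.22 -0.13  2.09 -0.8   0.52 -0.51] 0.0
    8 0 0.118 [-0.22 -0.    2.12 -1.06  0.42 -0.23] 0.0
50 [-0.06  0.83  1.21  0.66  1.69 -0.77] 0.0 [-0.06  0.69  1.21  0.68  1.8  -0.69] 0.0
    0 -0.15 0.18 [ 0.07 -0.33  2.22 -0.81  0.88 -0.24] 0.0
    0 0 0.19 [-0.18 -0.05  1.97 -0.74  0.71 -0.46] 0.0
    0 0 0.118 [-0.18  0.06  2.   -0.88  0.6  -0.28] 0.0
    8 -0.15 0.18 [ 0.   -0.43  2.3  -0.72  0.76 -0.46] 0.0
    8 0 0.19 [-0.24 -0.12  2.02 -0.6   0.59 -0.71] 0.0
    8 0 0.118 [-0.24  0.    2.06 -0.77  0.47 -0.52] 0.0
```

The arm model fits exactly. Grasping with the tool tilted 45° toward the headset's lower end puts it at -40° elevation at the stand, and q4 stays inside its range. I'll lay the headset back down and regrasp that way.

```bash
python3 - <<'E'
from k import *
R0=Ro.from_rotvec([-1.449,-2.706,-.073]).as_matrix(); p0=np.array([.5905,.2387,.0195])
plan([(p0+[0,0,.10],R0,3)]); plan([(p0,R0,1)],p0+[0,0,.1],R0)
E
```

```text
[0.166, 0.38, -0.199] [-0.003, 0.304, 0.007]
[0.243, 0.379, -0.097] [-0.003, 0.304, 0.007]
[0.263, 0.377, 0.028] [-0.003, 0.304, 0.007]
[-0.043, -0.004, 0.498] [0.0, 0.0, 0.0]
```

Call:
jog_arm(
  rows=[
    [[0.03, 0.08, -0.04], [0, 0.06, 0]],
    [[0.07, 0.15, -0.08], [0, 0.12, 0]],
    [[0.1, 0.23, -0.12], [0, 0.18, 0]],
    [[0.13, 0.3, -0.16], [0, 0.24, 0.01]],
    [[0.17, 0.38, -0.2], [0, 0.304, 0.01]],
  ],
)

```text
t: 7.8
tool_pos: [0.5197, 0.0781, 0.1719]
orientation: [1.09, 2.056, -0.506]
force: [-0.7, 0.4, -3.0]
opening: 0.0357
gripper_force: 49.9
```

Call:
jog_arm(
  rows=[
    [[0.05, 0.08, -0.02], [0, 0.06, 0]],
    [[0.1, 0.15, -0.04], [0, 0.12, 0]],
    [[0.15, 0.23, -0.06], [0, 0.18, 0]],
    [[0.2, 0.3, -0.08], [0, 0.24, 0.01]],
    [[0.24, 0.38, -0.1], [0, 0.304, 0.01]],
  ],
)

```text
t: 8.3
tool_pos: [0.557, 0.1585, 0.1479]
orientation: [1.321, 2.449, -0.251]
force: [-0.5, -1.0, -2.6]
opening: 0.0357
gripper_force: 49.9
```

```bash
python3 - <<'E'
from k import *
R0=Ro.from_rotvec([-1.449,-2.706,-.073]).as_matrix(); p0=np.array([.5905,.2387,.0195])
st=robot.read_state(); print(st['q'].round(2),st['force'].round(1),st['opening'])
plan([(p0+[0,0,.10],R0,1)])
E
```

```text
[ 0.43  0.07  1.74 -0.4   1.29 -0.04] [-0.5 -1.  -2.6] 0.03566885842852264
[0.28, 0.359, 0.042] [-0.0, 0.303, -0.003]
```

Call:
jog_arm(
  rows=[
    [[0.06, 0.07, 0.01], [0, 0.06, 0]],
    [[0.11, 0.14, 0.02], [0, 0.12, 0]],
    [[0.17, 0.21, 0.03], [0, 0.18, 0]],
    [[0.22, 0.29, 0.04], [0, 0.24, 0]],
    [[0.28, 0.36, 0.04], [0, 0.304, 0]],
  ],
)

```text
t: 8.8
tool_pos: [0.5916, 0.2379, 0.1196]
orientation: [-1.455, -2.704, -0.075]
force: [-0.4, 0.2, -2.5]
opening: 0.0356
gripper_force: 49.9
```

Call:
jog_arm(
  rows=[
    [[-0.01, 0, 0.1], [0, 0, 0]],
    [[-0.02, 0, 0.2], [0, 0, 0]],
    [[-0.03, 0, 0.3], [0, 0, 0]],
    [[-0.03, 0, 0.38], [0, 0, 0]],
    [[-0.035, 0, 0.44], [0, 0, 0]],
  ],
)

```text
t: 9.3
tool_pos: [0.5897, 0.2376, 0.0287]
orientation: [-1.457, -2.704, -0.067]
force: [0.1, 0.6, -3.3]
opening: 0.0359
gripper_force: 49.9
```

```bash
python3 - <<'E'
from k import *
R0=Ro.from_rotvec([-1.449,-2.706,-.073]).as_matrix(); p0=np.array([.5905,.2387,.0195])
st=robot.read_state(); print(st['tool_pos'],st['force'].round(1),st['opening'])
plan([(p0,R0,1)])
c=grab('scene','s5')['frame'][100:280,250:430]; cv2.imwrite('pics/s5v.png',cv2.resize(c[...,::-1],(600,600),interpolation=cv2.INTER_CUBIC))
E
```

```text
[0.58969439 0.23759838 0.02869712] [ 0.1  0.6 -3.3] 0.0358832887210307
[-0.001, 0.006, 0.046] [-0.001, 0.002, -0.003]
```

View pics/s5v.png

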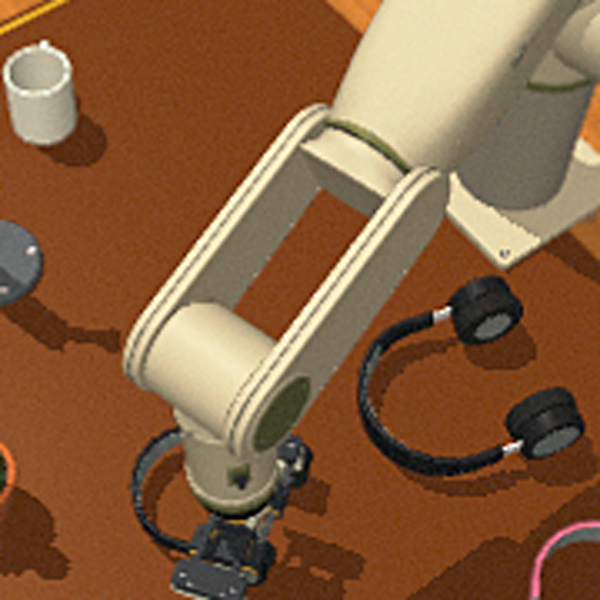

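The scene crop shows the headset still held just above the desk, with the band at (160,490). Lowering the last 9 mm gently, then releasing.

Call:
jog_arm(
  rows=[
    [[0, 0.005, 0.015], [0, 0, 0]],
    [[0, 0.005, 0.025], [0, 0, 0]],
    [[0, 0.005, 0.035], [0, 0, 0]],
    [[0, 0.005, 0.042], [0, 0, 0]],
    [[0, 0.005, 0.045], [0, 0, 0]],
  ],
)

```text
t: 9.85
tool_pos: [0.5896, 0.2391, 0.0204]
orientation: [-1.457, -2.705, -0.066]
force: [0.1, -1.1, -1.9]
opening: 0.0357
gripper_force: 49.9
```

Call:
jog_arm(
  rows=[
    [[0, 0, 0], [0, 0, 0]],
    [[0, 0, 0], [0, 0, 0]],
    [[0, 0, 0], [0, 0, 0]],
  ],
)

```text
t: 10.15
tool_pos: [0.5895, 0.239, 0.0203]
orientation: [-1.457, -2.704, -0.065]
force: [0.2, 0.6, -2.6]
opening: 0.0358
gripper_force: 49.9
```

Call:
jog_arm(
  rows=[
    [[0, 0, 0.005], [0, 0, 0]],
    [[0, 0, 0.01], [0, 0, 0]],
    [[0, 0, 0.01], [0, 0, 0]],
  ],
)

```text
t: 10.45
tool_pos: [0.5897, 0.2391, 0.0193]
orientation: [-1.457, -2.705, -0.065]
force: [-1.9, -1.6, 6.1]
opening: 0.0358
gripper_force: 49.9
```

Call:
jog_arm(
  rows=[
    [[0, 0, 0], [0, 0, 0]],
    [[0, 0, 0], [0, 0, 0]],
    [[0, 0, 0], [0, 0, 0]],
    [[0, 0, 0], [0, 0, 0]],
    [[0, 0, 0], [0, 0, 0]],
  ],
  hand=-1,
)

```text
t: 10.95
tool_pos: [0.5893, 0.2391, 0.018]
orientation: [-1.457, -2.704, -0.065]
force: [-0.7, 0.8, 0.7]
opening: 0.071
gripper_force: 0.0
```

Call:
jog_arm(
  rows=[
    [[0, 0, -0.1], [0, 0, 0]],
    [[0, 0, -0.25], [0, 0, 0]],
    [[0, 0, -0.45], [0, 0, 0]],
    [[0, 0, -0.65], [0, 0, 0]],
    [[0, 0, -0.8], [0, 0, 0]],
  ],
)

```text
t: 11.45
tool_pos: [0.5967, 0.2279, 0.1807]
orientation: [-1.458, -2.706, -0.068]
force: [0.7, -0.1, 1.2]
opening: 0.0931
gripper_force: 0.0
```

```bash
python3 - <<'E'
from h import *
from scipy.optimize import minimize
c=grab('wrist','w6'); hsv=cv2.cvtColor(c['frame'],cv2.COLOR_RGB2HSV); mask=((hsv[...,1]<90)).astype(np.uint8)
th=np.linspace(0,2*np.pi,40)
def hulls(v):
    m=np.array([v[0],v[1],.031]); y=np.array([np.cos(v[2]),np.sin(v[2]),0]); x=np.array([y[1],-y[0],0]); out=[]
    for s in(1,-1):
        pts=[m+y*s*(.06+o)+x*r*np.cos(a)+U0*r*np.sin(a) for o,r in((.018,.029),(.012,.031),(-.018,.031)) for a in th]
        out.append(cv2.convexHull(proj(c,pts).astype(np.float32)))
    return out
U0=np.array([0,0,1.])
def score(v):
    im=np.zeros(mask.shape,np.uint8)
    H=hulls(v)
    for h in H: cv2.fillPoly(im,[np.round(h*16).astype(np.int32)],1,shift=4)
    big=cv2.dilate(im,np.ones((9,9),np.uint8))
    return -(im&mask).sum()+ (im&(1-mask)).sum() + .5*((big-im)&mask).sum()
v0=np.array([.5395,.203,np.arctan2(.554,.8325)])
best=min((minimize(score,v0+[a,b,0],method='Nelder-Mead',options=dict(initial_simplex=np.array([v0+[a,b,0]]*4)+np.vstack([np.zeros(3),np.diag([.006,.006,.05])]))) for a in(-.006,0,.006) for b in(-.006,0,.006)),key=lambda r:r.fun)
print(v0,best.x,best.fun,score(v0))
im=c['frame'].copy()
for h in hulls(best.x): cv2.polylines(im,[h.astype(np.int32)],True,(0,255,0),1); print(h.reshape(-1,2).min(0),h.reshape(-1,2).max(0))
cv2.imwrite('pics/w6v.png',im[...,::-1])
E
```

```text
[0.5395     0.203      0.58717054] [0.5395     0.203      0.58717054] 1.8446744073709548e+19 1.8446744073709548e+19
[295.64645 166.80064] [332.61444 224.90602]
[172.39531 167.34529] [227.62953 225.6391 ]<stdin>:17: RuntimeWarning: overflow encountered in scalar negative
```

View pics/w6v.png

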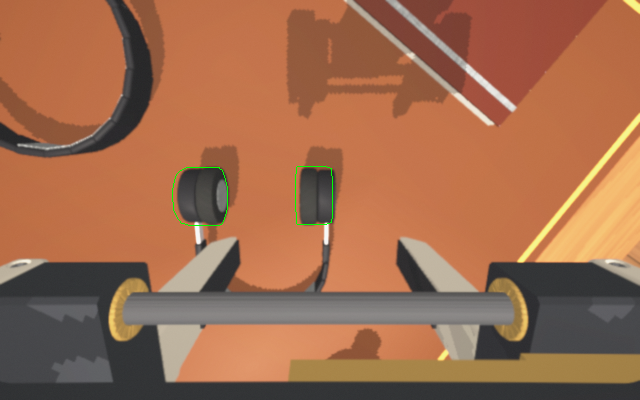

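The model outline sits on both cups (left 296–333, right 172–228, rows 167–225), so the headset lies where I expected. Next is the tilted regrasp.

```bash
cat >> h.py <<'E'
LC=np.array([.5905,.2375,.031]); a=np.radians(45); TZ2=-np.cos(a)*U-np.sin(a)*HX; R2=frame(TZ2,HY); hx=c5*HX-s5*U
G2=LC-.012*hx+.013*TZ2
E
python3 - <<'E'
from k import *
print(G2,ik(G2,R2,[0,.7,1.2,.6,1.6,-.7])[0].round(2),ik(G2-.1*TZ2,R2,[0,.7,1.2,.6,1.6,-.7])[0].round(2))
plan([(G2-.10*TZ2,R2,2),(G2,R2,1)])
E
```

```text
[0.57878471 0.25510465 0.02285348] [-0.03  0.76  1.26  0.62  1.63 -0.74] [-0.1   0.76  1.11  0.59  1.79 -0.72]
[-0.111, -0.008, 0.224] [0.005, 0.225, 0.0]
[-0.181, -0.006, 0.172] [0.005, 0.225, 0.0]
[0.0, -0.0, 0.5] [0.0, -0.0, 0.0]
```

Call:
jog_arm(
  rows=[
    [[-0.02, 0, 0.05], [0, 0.05, 0]],
    [[-0.05, 0, 0.1], [0, 0.1, 0]],
    [[-0.07, 0, 0.15], [0, 0.15, 0]],
    [[-0.09, 0, 0.2], [0, 0.2, 0]],
    [[-0.11, -0.008, 0.22], [0.005, 0.225, 0]],
  ],
)

```text
t: 12.0
tool_pos: [0.6044, 0.2107, 0.1298]
orientation: [-1.3, -2.411, -0.283]
force: [-0.1, 0.5, -0.1]
opening: 0.093
gripper_force: 0.0
```

Call:
jog_arm(
  rows=[
    [[-0.04, 0, 0.04], [0, 0.05, 0]],
    [[-0.08, 0, 0.08], [0, 0.1, 0]],
    [[-0.12, 0, 0.12], [0, 0.15, 0]],
    [[-0.16, 0, 0.15], [0, 0.2, 0]],
    [[-0.18, -0.006, 0.17], [0.005, 0.225, 0]],
  ],
)

```text
t: 12.5
tool_pos: [0.6133, 0.1945, 0.0835]
orientation: [-1.138, -2.111, -0.461]
force: [0.3, -0.3, -0.3]
opening: 0.0927
gripper_force: 0.0
```

```bash
python3 - <<'E'
from k import *
st=robot.read_state(); print(st['tool_pos'],st['q'].round(2)); plan([(G2,R2,1)])
E
```

```text
[0.61325048 0.19448623 0.08351884] [-0.1   0.77  1.12  0.59  1.79 -0.72]
[0.028, 0.028, 0.46] [-0.005, -0.005, -0.006]
```

Call:
jog_arm(
  rows=[
    [[0.01, 0.01, 0.13], [0, 0, 0]],
    [[0.02, 0.02, 0.26], [0, 0, 0]],
    [[0.02, 0.02, 0.36], [0, 0, 0]],
    [[0.02, 0.02, 0.43], [0, 0, 0]],
    [[0.02, 0.02, 0.46], [0, 0, 0]],
  ],
)

```text
t: 13.0
tool_pos: [0.5774, 0.255, 0.0225]
orientation: [-1.136, -2.115, -0.459]
force: [-0.5, -0.4, -0.2]
opening: 0.0927
gripper_force: 0.0
```

Call:
jog_arm(
  rows=[
    [[0, 0, 0], [0, 0, 0]],
    [[0, 0, 0], [0, 0, 0]],
  ],
)

```text
t: 13.2
tool_pos: [0.5797, 0.2539, 0.0246]
orientation: [-1.137, -2.118, -0.462]
force: [-0.2, 0.0, 0.6]
opening: 0.093
gripper_force: 0.0
```

```bash
python3 - <<'E'
from k import *
st=robot.read_state(); print(st['tool_pos'],G2,st['force']); plan([(G2,R2,1)])
E
```

```text
[0.57967068 0.25387308 0.02461449] [0.57878471 0.25510465 0.02285348] [-0.16798704  0.00979372  0.64988962]
[-0.001, -0.0, 0.012] [-0.004, -0.001, -0.003]
```

Within 2 mm. Closing, then a gentle lift.

Call:
jog_arm(
  rows=[
    [[0, 0, 0.01], [0, 0, 0]],
    [[0, 0, 0.01], [0, 0, 0]],
    [[0, 0, 0.01], [0, 0, 0]],
    [[0, 0, 0.01], [0, 0, 0]],
    [[0, 0, 0.01], [0, 0, 0]],
  ],
  hand=1,
  squeeze=55,
)

```text
t: 13.7
tool_pos: [0.5782, 0.2554, 0.0226]
orientation: [-1.137, -2.117, -0.461]
force: [-0.0, 0.0, 0.4]
opening: 0.0576
gripper_force: 0.0
```

Call:
jog_arm(
  rows=[
    [[0, 0, 0], [0, 0, 0]],
    [[0, 0, 0], [0, 0, 0]],
    [[0, 0, 0], [0, 0, 0]],
    [[0, 0, 0], [0, 0, 0]],
  ],
)

```text
t: 14.1
tool_pos: [0.5781, 0.2554, 0.0224]
orientation: [-1.137, -2.117, -0.461]
force: [0.0, -0.4, -0.2]
opening: 0.0357
gripper_force: 55.0
```

```bash
cat >> h.py <<'E'
def settool(): # fixed headset->tool relation measured at the regrasp
    st=robot.read_state(); p=st['tool_pos'];R=Ro.from_rotvec(st['orientation']).as_matrix()
    H=np.c_[hx,HY,np.cross(hx,HY)]; Rth=R.T@H; ct=R.T@(LC-p); ct[1]=0
    np.savez('grasp.npz',Rth=Rth,ct=ct); return Rth,ct
E
python3 - <<'E'
from k import *
st=robot.read_state(); print(st['opening'],st['gripper_force'],st['force'])
Rth,ct=settool(); print(Rth.round(3),ct.round(4))
p=st['tool_pos'];R=Ro.from_rotvec(st['orientation']).as_matrix()
plan([(p+[0,0,.1],R,1)])
HS=np.c_[U,SY,-SX]; RT=HS@Rth.T
def T(dx,oz,dy=0): return ARM*[1,1,0]+SX*dx+SY*(.06+dy)+U*oz-RT@ct
q=[0,.1,1.8,-.9,1,-.1]
print('elev',np.degrees(np.arcsin(RT[2,2])))
for dx,oz in((-.2,.15),(-.12,.15),(0,.15),(0,.118),(0,.11)): q,c=ik(T(dx,oz),RT,q);print(dx,oz,T(dx,oz).round(3),q.round(2),round(c,6))
plan([(T(-.12,.16),RT,6)],p+[0,0,.1],R)
# joint check along the way
sl=Slerp([0,1],Ro.from_matrix([R,RT]));q=st['q']
for s in np.linspace(0,1,7): q,c=ik((p+[0,0,.1])*(1-s)+T(-.12,.16)*s,sl(s).as_matrix(),q);print(q.round(2),round(c,6))
E
```

```text
0.0356887516567406 54.99296844005585 [ 0.03360732 -0.36576944 -0.16731624]
[[-0.764  0.006  0.645]
 [-0.001  1.    -0.01 ]
 [-0.645 -0.008 -0.764]] [-0.0093  0.     -0.0215]
[0.354, -0.005, -0.353] [-0.0, 0.0, 0.0]
elev -40.1533003615091
-0.2 0.15 [ 0.525 -0.082  0.129] [ 0.24 -0.31  2.34 -1.01  0.93  0.08] 0.0
-0.12 0.15 [ 0.578 -0.142  0.129] [ 0.06 -0.2   2.24 -1.03  0.78 -0.  ] 0.0
0 0.15 [ 0.658 -0.231  0.129] [-0.14  0.02  2.04 -1.03  0.62 -0.12] 0.0
0 0.118 [ 0.658 -0.231  0.097] [-0.14  0.08  2.05 -1.12  0.59 -0.02] 0.0
0 0.11 [ 0.658 -0.231  0.089] [-0.14  0.1   2.05 -1.15  0.58  0.01] 0.0
[-0.186, -0.184, -0.204] [-0.002, -0.176, -0.016]
[-0.23, -0.189, -0.147] [-0.002, -0.176, -0.016]
[-0.256, -0.194, -0.08] [-0.002, -0.176, -0.016]
[-0.264, -0.2, -0.008] [-0.002, -0.176, -0.016]
[-0.251, -0.207, 0.063] [-0.002, -0.176, -0.016]
[-0.219, -0.213, 0.128] [-0.002, -0.176, -0.016]
[-0.02  0.64  1.24  0.63  1.75 -0.65] 0.0
[-0.02  0.45  1.37  0.41  1.63 -0.67] 0.0
[-0.01  0.27  1.52  0.2   1.48 -0.67] 0.0
[ 0.02  0.1   1.69 -0.02  1.31 -0.62] 0.0
[ 0.05 -0.05  1.87 -0.27  1.13 -0.53] 0.0
[ 0.07 -0.17  2.06 -0.58  0.95 -0.35] 0.0
[ 0.06 -0.22  2.24 -1.01  0.79 -0.03] 0.0
```

Call:
jog_arm(
  rows=[
    [[0.05, 0, -0.05], [0, 0, 0]],
    [[0.13, 0, -0.13], [0, 0, 0]],
    [[0.22, 0, -0.22], [0, 0, 0]],
    [[0.3, 0, -0.3], [0, 0, 0]],
    [[0.35, 0, -0.35], [0, 0, 0]],
  ],
)

```text
t: 14.6
tool_pos: [0.5799, 0.2558, 0.1245]
orientation: [-1.137, -2.119, -0.463]
force: [0.2, 0.3, -2.2]
opening: 0.0359
gripper_force: 55.0
```

Call:
jog_arm(
  rows=[
    [[-0.04, -0.04, -0.04], [0, -0.035, 0]],
    [[-0.08, -0.08, -0.08], [0, -0.07, 0]],
    [[-0.12, -0.12, -0.12], [0, -0.105, -0.01]],
    [[-0.15, -0.15, -0.16], [0, -0.14, -0.01]],
    [[-0.186, -0.184, -0.204], [-0.002, -0.176, -0.016]],
  ],
)

```text
t: 15.1
tool_pos: [0.5789, 0.1889, 0.1245]
orientation: [-1.237, -2.371, -0.332]
force: [-0.3, 0.6, -2.1]
opening: 0.036
gripper_force: 55.0
```

Call:
jog_arm(
  rows=[
    [[-0.05, -0.04, -0.03], [0, -0.035, 0]],
    [[-0.1, -0.08, -0.06], [0, -0.07, 0]],
    [[-0.14, -0.12, -0.09], [0, -0.105, -0.01]],
    [[-0.19, -0.15, -0.12], [0, -0.14, -0.01]],
    [[-0.23, -0.19, -0.147], [-0.002, -0.176, -0.016]],
  ],
)

```text
t: 15.6
tool_pos: [0.5789, 0.1224, 0.1274]
orientation: [-1.33, -2.619, -0.183]
force: [-0.6, 0.9, -2.6]
opening: 0.0354
gripper_force: 55.0
```

Call:
jog_arm(
  rows=[
    [[-0.05, -0.04, -0.02], [0, -0.035, 0]],
    [[-0.1, -0.08, -0.03], [0, -0.07, 0]],
    [[-0.15, -0.12, -0.05], [0, -0.105, -0.01]],
    [[-0.2, -0.16, -0.07], [0, -0.14, -0.01]],
    [[-0.256, -0.194, -0.08], [-0.002, -0.176, -0.016]],
  ],
)

```text
t: 16.1
tool_pos: [0.5788, 0.0565, 0.1305]
orientation: [1.369, 2.771, 0.006]
force: [0.3, 0.2, -2.4]
opening: 0.0358
gripper_force: 55.0
```

Call:
jog_arm(
  rows=[
    [[-0.05, -0.04, 0], [0, -0.035, 0]],
    [[-0.1, -0.08, 0], [0, -0.07, 0]],
    [[-0.15, -0.12, 0], [0, -0.105, -0.01]],
    [[-0.21, -0.16, 0], [0, -0.14, -0.01]],
    [[-0.264, -0.2, -0.008], [-0.002, -0.176, -0.016]],
  ],
)

```text
t: 16.6
tool_pos: [0.5787, -0.0097, 0.1327]
orientation: [1.23, 2.557, -0.167]
force: [-1.2, -0.3, -2.8]
opening: 0.0358
gripper_force: 55.0
```

```bash
cat >> h.py <<'E'
def load_goal():
    g=np.load('grasp.npz'); Rth,ct=g['Rth'],g['ct']; RT=np.c_[U,SY,-SX]@Rth.T
    return RT,lambda dx,oz,dy=0: ARM*[1,1,0]+SX*dx+SY*(.06+dy)+U*oz-RT@ct
E
python3 - <<'E'
from h import *
RT,T=load_goal(); st=robot.read_state(); print(st['q'].round(2),st['force'].round(1),st['opening'],st['t'])
plan([(T(-.12,.16),RT,2)])
E
```

```text
[ 0.05 -0.06  1.88 -0.27  1.13 -0.53] [-1.2 -0.3 -2.8] 0.0357549745842083 16.6
[-0.25, -0.208, 0.061] [-0.001, -0.175, -0.015]
[-0.219, -0.214, 0.126] [-0.001, -0.175, -0.015]
```

Call:
jog_arm(
  rows=[
    [[-0.05, -0.04, 0.01], [0, -0.035, 0]],
    [[-0.1, -0.08, 0.02], [0, -0.07, 0]],
    [[-0.15, -0.12, 0.03], [0, -0.105, -0.01]],
    [[-0.2, -0.16, 0.05], [0, -0.14, -0.01]],
    [[-0.25, -0.208, 0.06], [0, -0.175, -0.015]],
  ],
)

```text
t: 17.1
tool_pos: [0.5784, -0.0757, 0.1359]
orientation: [1.093, 2.334, -0.317]
force: [-0.5, 0.8, -2.5]
opening: 0.036
gripper_force: 55.0
```

Call:
jog_arm(
  rows=[
    [[-0.05, -0.04, 0.02], [0, -0.035, 0]],
    [[-0.1, -0.08, 0.05], [0, -0.07, 0]],
    [[-0.14, -0.12, 0.07], [0, -0.105, -0.01]],
    [[-0.18, -0.17, 0.1], [0, -0.14, -0.01]],
    [[-0.22, -0.214, 0.126], [0, -0.175, -0.015]],
  ],
)

```text
t: 17.6
tool_pos: [0.5782, -0.1421, 0.1391]
orientation: [0.957, 2.103, -0.446]
force: [0.3, -0.5, -2.5]
opening: 0.0359
gripper_force: 55.0
```

```bash
python3 - <<'E'
from h import *
RT,T=load_goal(); st=robot.read_state(); print(st['q'].round(2),st['force'].round(1),st['opening'],st['t'],st['tool_pos'],T(-.12,.16))
g=[grab(n,n[0]+'7')['frame'] for n in('scene','top','wrist')]
R=Ro.from_rotvec(st['orientation']).as_matrix(); gz=np.load('grasp.npz'); H=R@gz['Rth']; print(H.round(3)); lc=st['tool_pos']+R@gz['ct']; o=lc-.06*H[:,1]; print('origin',o)
th=np.linspace(0,np.pi,30)
def ov(c,im):
    A=[]
    for xc in(.142,):
        for r in(.067,.073):
            A.append([o+H[:,0]*(xc-.067+r*np.sin(a))+H[:,1]*r*np.cos(a) for a in th])
    for P in A: cv2.polylines(im,[proj(c,P).astype(np.int32)],False,(0,255,0),1)
    P=[o+H[:,1]*s*.06 for s in(1,-1)]+[ARM,ARM-SX*.038,ARM-SX*.038+U*.017]
    for p in proj(c,P): cv2.circle(im,tuple(p.astype(int)),1,(255,0,255),-1)
    return im
k=[ov(load(n),load(n)['frame'].copy()) for n in('s7','t7','w7')]
m=np.zeros((600,800,3),np.uint8); m[:300,:400]=cv2.resize(k[0][95:215,190:350],(400,300));m[:300,400:]=cv2.resize(k[1][100:220,270:430],(400,300)); m[300:550,:400]=cv2.resize(k[2],(400,250)); m[300:,400:]=cv2.resize(g[0][95:215,190:350],(400,300))
cv2.imwrite('pics/m7.png',m[...,::-1])
plan([(T(-.12,.16),RT,1)])
E
```

```text
[ 0.06 -0.21  2.24 -1.02  0.8  -0.03] [ 0.3 -0.5 -2.5] 0.03589491595551978 17.6 [ 0.57816703 -0.14209054  0.13913503] [ 0.57820651 -0.14188728  0.1390039 ]
[[-0.001  0.748 -0.664]
 [ 0.001  0.664  0.748]
 [ 1.     0.    -0.001]]
origin [ 0.52643658 -0.17401914  0.16011727]
[-0.008, 0.003, -0.001] [-0.002, -0.002, -0.0]
```

View pics/m7.png

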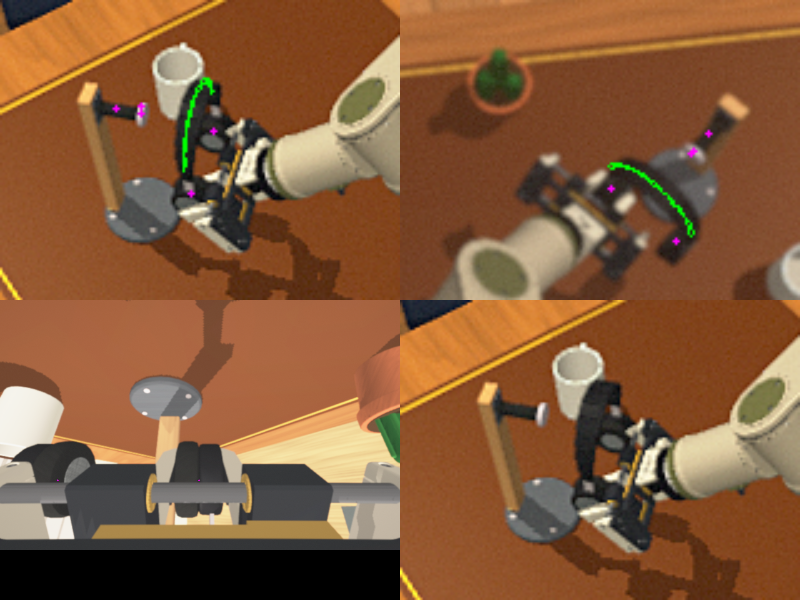

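The view shows the headset held crown up in front of the stand: crown at scene crop (205,85), end disc at (143,112), arm at (116,108). In the top view the band lies slightly forward of the model, so I'll fit its tilt and crown height numerically.

```bash
python3 - <<'E'
from h import *
from scipy.ndimage import map_coordinates
gz=np.load('grasp.npz'); st=robot.read_state(); R=Ro.from_rotvec(st['orientation']).as_matrix(); H=R@gz['Rth']; lc=st['tool_pos']+R@gz['ct']
F=-H[:,2]
S={n:load(n) for n in('t7','s7')}; G={n:cv2.cvtColor(S[n]['frame'],cv2.COLOR_RGB2HSV).astype(float) for n in S}
for n in S:
  for xx in((.145,) if n=='t7' else (.145,)):
    d=np.arange(-40,61,4)/1000; P=[lc-.06*H[:,1]+H[:,0]*xx+F*v for v in d]; uv=proj(S[n],P)
    print(n,uv[0].round(1),uv[-1].round(1)); print(np.c_[d*1000,*[map_coordinates(G[n][...,k],[uv[:,1],uv[:,0]],order=1) for k in(1,2)]].astype(int).tolist())
# mask fit: tilt fwd, crown height, yaw
th=np.linspace(np.radians(8),np.radians(172),40)
def poly(c,v):
    til,xc,dy=v; T=Ro.from_rotvec(-H[:,1]*0+H[:,1]*til).as_matrix(); h=T@H; o=lc-.06*H[:,1]
    if (T@H[:,0])@F<0 and til>0: h=T.T@H
    out=[]
    im=np.zeros(c['frame'].shape[:2],np.uint8)
    ring=[]
    for r in(.067,.073):
      for w in(-.018,.018):
        ring.append(proj(c,[lc+h@np.array([xc-.067+r*np.sin(a),-.06+r*np.cos(a),w*(.5+.5*np.sin(a))]) for a in th]))
    ring=np.array(ring)
    for i in range(len(th)-1):
        cv2.fillConvexPoly(im,cv2.convexHull(np.round(ring[:,i:i+2].reshape(-1,2)*16).astype(np.int32)),1,shift=4)
    return im
res=[]
for til in np.radians(np.arange(-4,17,1)):
  for xc in np.arange(.130,.161,.003):
    s=0
    for n in S:
      m=((G[n][...,2]<75)).astype(int) ; im=poly(S[n],(til,xc,0)).astype(int); big=cv2.dilate(im.astype(np.uint8),np.ones((5,5),np.uint8)).astype(int)
      s+=(im*m).sum()-(im*(1-m)).sum()-((big-im)*m).sum()*.5
    res.append((s,np.degrees(til).round(1),xc.round(3)))
print(sorted(res,reverse=True)[:10])
E
```

```text
t7 [364.9 184.1] [384.9 161.8]
[[-40, 173, 123], [-36, 171, 120], [-32, 168, 106], [-28, 118, 87], [-24, 27, 77], [-20, 16, 81], [-16, 30, 68], [-12, 35, 51], [-8, 59, 53], [-4, 43, 48], [0, 69, 53], [4, 60, 52], [8, 59, 54], [12, 51, 54], [16, 35, 56], [20, 34, 68], [24, 20, 73], [28, 23, 76], [32, 24, 77], [36, 24, 77], [40, 24, 76], [44, 20, 75], [48, 29, 81], [52, 37, 96], [56, 44, 111], [60, 41, 110]]
s7 [279.3 136.1] [251.  131.3]
[[-40, 195, 133], [-36, 174, 108], [-32, 247, 16], [-28, 104, 23], [-24, 84, 23], [-20, 25, 22], [-16, 17, 29], [-12, 28, 41], [-8, 12, 43], [-4, 6, 41], [0, 29, 42], [4, 40, 40], [8, 26, 40], [12, 19, 38], [16, 30, 73], [20, 44, 163], [24, 46, 196], [28, 42, 195], [32, 41, 193], [36, 44, 194], [40, 44, 193], [44, 42, 191], [48, 40, 192], [52, 54, 184], [56, 123, 148], [60, 210, 130]]
[(np.float64(678.5), np.float64(1.0), np.float64(0.133)), (np.float64(676.0), np.float64(0.0), np.float64(0.136)), (np.float64(669.5), np.float64(1.0), np.float64(0.13)), (np.float64(665.0), np.float64(0.0), np.float64(0.139)), (np.float64(661.5), np.float64(0.0), np.float64(0.133)), (np.float64(661.0), np.float64(1.0), np.float64(0.136)), (np.float64(659.0), np.float64(0.0), np.float64(0.13)), (np.float64(656.0), np.float64(2.0), np.float64(0.13)), (np.float64(648.0), np.float64(-1.0), np.float64(0.139)), (np.float64(645.5), np.float64(-1.0), np.float64(0.142))]
```

The fit gives zero tilt and a crown underside at about 0.136 m. Next I move in over the disc and descend.

```bash
python3 - <<'E'
from h import *
RT,T=load_goal(); st=robot.read_state(); R=Ro.from_rotvec(st['orientation']).as_matrix()
plan([(T(-.02,.156),RT,1),(T(0,.14),RT,1),(T(0,.13),RT,1)])
E
```

```text
[-0.316, 0.01, 0.393] [-0.002, -0.002, -0.0]
[-0.003, 0.001, 0.128] [-0.0, -0.0, 0.0]
[0.038, 0.0, 0.032] [0.0, 0.0, 0.0]
```

Call:
jog_arm(
  rows=[
    [[-0.06, 0, 0.08], [0, 0, 0]],
    [[-0.13, 0, 0.16], [0, 0, 0]],
    [[-0.19, 0.005, 0.24], [0, 0, 0]],
    [[-0.26, 0.01, 0.32], [0, 0, 0]],
    [[-0.316, 0.01, 0.393], [-0.002, -0.002, 0]],
  ],
)

```text
t: 18.25
tool_pos: [0.6481, -0.2169, 0.1382]
orientation: [0.955, 2.102, -0.442]
force: [-0.1, -0.3, -2.3]
opening: 0.0356
gripper_force: 55.0
```

Call:
jog_arm(
  rows=[
    [[0, 0, 0.03], [0, 0, 0]],
    [[0, 0, 0.06], [0, 0, 0]],
    [[0, 0, 0.09], [0, 0, 0]],
    [[0, 0, 0.12], [0, 0, 0]],
    [[0, 0, 0.128], [0, 0, 0]],
  ],
)

```text
t: 18.75
tool_pos: [0.6592, -0.231, 0.1193]
orientation: [0.953, 2.104, -0.444]
force: [-0.0, -0.3, -3.0]
opening: 0.0358
gripper_force: 55.0
```

```bash
python3 - <<'E'
from h import *
RT,T=load_goal(); st=robot.read_state(); print(st['force'].round(1),st['tool_pos']-T(0,.14),st['q'].round(2)); plan([(T(0,.13),RT,1)])
t=grab('top','t8');s=grab('scene','s8')
E
```

```text
[-0.  -0.3 -3. ] [0.00105824 0.00045329 0.00034396] [-0.14  0.04  2.05 -1.06  0.61 -0.09]
[0.041, -0.005, 0.032] [0.001, 0.001, 0.0]
```

Call:
jog_arm(
  rows=[
    [[0.008, 0, 0.006], [0, 0, 0]],
    [[0.015, 0, 0.013], [0, 0, 0]],
    [[0.023, 0, 0.019], [0, 0, 0]],
    [[0.03, 0, 0.026], [0, 0, 0]],
    [[0.034, 0, 0.029], [0, 0, 0]],
  ],
)

```text
t: 19.35
tool_pos: [0.6594, -0.2311, 0.111]
orientation: [0.953, 2.103, -0.444]
force: [1.2, -0.0, -1.6]
opening: 0.0357
gripper_force: 55.0
```

Call:
jog_arm(
  rows=[
    [[0.004, 0, 0.003], [0, 0, 0]],
    [[0.008, 0, 0.006], [0, 0, 0]],
    [[0.008, 0, 0.006], [0, 0, 0]],
  ],
)

```text
t: 19.65
tool_pos: [0.6593, -0.2311, 0.1091]
orientation: [0.953, 2.103, -0.444]
force: [-0.0, 0.9, -2.3]
opening: 0.0362
gripper_force: 55.0
```

Call:
jog_arm(
  rows=[
    [[0.004, 0, 0.003], [0, 0, 0]],
    [[0.008, 0, 0.006], [0, 0, 0]],
    [[0.008, 0, 0.006], [0, 0, 0]],
  ],
)

```text
t: 19.95
tool_pos: [0.6592, -0.231, 0.1071]
orientation: [0.953, 2.103, -0.444]
force: [-0.0, 0.6, -2.3]
opening: 0.0356
gripper_force: 55.0
```

Call:
jog_arm(
  rows=[
    [[0.004, 0, 0.003], [0, 0, 0]],
    [[0.008, 0, 0.006], [0, 0, 0]],
    [[0.008, 0, 0.006], [0, 0, 0]],
  ],
)

```text
t: 20.25
tool_pos: [0.6591, -0.2309, 0.105]
orientation: [0.953, 2.103, -0.444]
force: [0.5, 0.5, -3.0]
opening: 0.0357
gripper_force: 55.0
```

Call:
jog_arm(
  rows=[
    [[0.004, 0, 0.003], [0, 0, 0]],
    [[0.006, 0, 0.005], [0, 0, 0]],
    [[0.006, 0, 0.005], [0, 0, 0]],
  ],
)

```text
t: 20.55
tool_pos: [0.6592, -0.2309, 0.1036]
orientation: [0.953, 2.103, -0.444]
force: [-0.4, 0.3, -2.3]
opening: 0.0359
gripper_force: 55.0
```

Call:
jog_arm(
  rows=[
    [[0.004, 0, 0.003], [0, 0, 0]],
    [[0.006, 0, 0.005], [0, 0, 0]],
    [[0.006, 0, 0.005], [0, 0, 0]],
  ],
)

```text
t: 20.85
tool_pos: [0.6592, -0.2309, 0.102]
orientation: [0.953, 2.103, -0.444]
force: [-0.5, 0.7, -2.6]
opening: 0.0358
gripper_force: 55.0
```

Call:
jog_arm(
  rows=[
    [[0.004, 0, 0.003], [0, 0, 0]],
    [[0.006, 0, 0.005], [0, 0, 0]],
    [[0.006, 0, 0.005], [0, 0, 0]],
  ],
)

```text
t: 21.15
tool_pos: [0.6592, -0.2309, 0.1005]
orientation: [0.953, 2.103, -0.444]
force: [0.7, -0.1, -2.5]
opening: 0.0356
gripper_force: 55.0
```

Call:
jog_arm(
  rows=[
    [[0.004, 0, 0.003], [0, 0, 0]],
    [[0.006, 0, 0.005], [0, 0, 0]],
    [[0.006, 0, 0.005], [0, 0, 0]],
  ],
)

```text
t: 21.45
tool_pos: [0.6592, -0.2309, 0.099]
orientation: [0.953, 2.103, -0.444]
force: [-0.0, -0.5, -2.1]
opening: 0.0358
gripper_force: 55.0
```

Call:
jog_arm(
  rows=[
    [[0.004, 0, 0.003], [0, 0, 0]],
    [[0.006, 0, 0.005], [0, 0, 0]],
    [[0.006, 0, 0.005], [0, 0, 0]],
  ],
)

```text
t: 21.75
tool_pos: [0.6599, -0.2313, 0.0988]
orientation: [0.953, 2.101, -0.445]
force: [-3.2, -0.3, 4.8]
opening: 0.0355
gripper_force: 55.0
```

Contact: the stand carries about 7 N with the headset still held. I'll ease off slightly and then open.

Call:
jog_arm(
  rows=[
    [[-0.003, 0, -0.0025], [0, 0, 0]],
    [[-0.003, 0, -0.0025], [0, 0, 0]],
    [[-0.003, 0, -0.0025], [0, 0, 0]],
  ],
)

```text
t: 22.05
tool_pos: [0.6595, -0.2311, 0.0988]
orientation: [0.953, 2.102, -0.444]
force: [-1.8, -1.1, 3.3]
opening: 0.0357
gripper_force: 55.0
```

```bash
python3 - <<'E'
from h import *
st=robot.read_state(); print(st['force'],st['wrist_torque'])
RT,T=load_goal(); R=Ro.from_rotvec(st['orientation']).as_matrix(); gz=np.load('grasp.npz'); H=R@gz['Rth']; o=st['tool_pos']+R@gz['ct']-.06*H[:,1]; d=o-ARM
print('dx,dy,dz',d@SX,d@SY,d[2],'tilt',np.degrees(np.arccos(H[2,0])), 'F along SX,SY',st['force']@SX,st['force']@SY)
for n in('top','scene'):
    c=grab(n,n+'9')
E
```

```text
[-1.78519399 -1.1222296   3.33819361] [-0.18863395 -0.13147534 -0.31488904]
dx,dy,dz 0.0006471401765211323 0.001265291422142849 -0.1302987068451999 tilt 0.3681051896518509 F along SX,SY -0.3517559118934089 -2.0791596291977568
```

Call:
jog_arm(
  rows=[
    [[-0.002, 0, -0.0017], [0, 0, 0]],
    [[-0.002, 0, -0.0017], [0, 0, 0]],
    [[-0.002, 0, -0.0017], [0, 0, 0]],
  ],
)

```text
t: 22.45
tool_pos: [0.6592, -0.2309, 0.0988]
orientation: [0.953, 2.103, -0.444]
force: [0.3, -2.3, 3.1]
opening: 0.0361
gripper_force: 55.0
```

Call:
jog_arm(
  rows=[
    [[0, 0, 0], [0, 0, 0]],
    [[0, 0, 0], [0, 0, 0]],
    [[0, 0, 0], [0, 0, 0]],
  ],
  squeeze=15,
)

```text
t: 22.75
tool_pos: [0.6592, -0.2308, 0.0987]
orientation: [0.953, 2.103, -0.444]
force: [0.5, 0.0, 3.6]
opening: 0.0361
gripper_force: 15.0
```

Call:
jog_arm(
  rows=[
    [[0, 0, 0], [0, 0, 0]],
    [[0, 0, 0], [0, 0, 0]],
    [[0, 0, 0], [0, 0, 0]],
    [[0, 0, 0], [0, 0, 0]],
    [[0, 0, 0], [0, 0, 0]],
  ],
  hand=-0.5,
)

```text
t: 23.25
tool_pos: [0.6592, -0.2308, 0.0986]
orientation: [0.953, 2.103, -0.444]
force: [-0.0, -0.1, 0.5]
opening: 0.0682
gripper_force: 0.0
```

Call:
jog_arm(
  rows=[
    [[0, 0, 0], [0, 0, 0]],
    [[0, 0, 0], [0, 0, 0]],
    [[0, 0, 0], [0, 0, 0]],
    [[0, 0, 0], [0, 0, 0]],
  ],
)

```text
t: 23.65
tool_pos: [0.6592, -0.2309, 0.0988]
orientation: [0.953, 2.103, -0.444]
force: [0.1, 0.6, -0.6]
opening: 0.0697
gripper_force: 0.0
```

```bash
python3 - <<'E'
from h import *
st=robot.read_state(); print(st['force'],st['opening'],st['gripper_force'])
for n in('top','scene','wrist'):
    c=grab(n,n+'10')
    if n!='wrist':
        a=load(n+'9')['frame'].astype(int); d=np.abs(c['frame'].astype(int)-a).max(2)>40; ys,xs=np.nonzero(d); print(n,d.sum(),(xs.min(),xs.max(),ys.min(),ys.max()) if d.any() else 0)
plan([(st['tool_pos']-.1*Ro.from_rotvec(st['orientation']).as_matrix()[:,2],Ro.from_rotvec(st['orientation']).as_matrix(),1)])
E
```

```text
[ 0.08141202  0.64809698 -0.555541  ] 0.06973775622832191 0.0
top 177 (np.int64(349), np.int64(383), np.int64(144), np.int64(178))
scene 432 (np.int64(229), np.int64(535), np.int64(19), np.int64(251))
[0.0, -0.0, -0.5] [0.0, 0.0, 0.0]
```

Call:
jog_arm(
  rows=[
    [[0, 0, -0.03], [0, 0, 0]],
    [[0, 0, -0.07], [0, 0, 0]],
    [[0, 0, -0.12], [0, 0, 0]],
    [[0, 0, -0.18], [0, 0, 0]],
    [[0, 0, -0.25], [0, 0, 0]],
  ],
)

```text
t: 24.3
tool_pos: [0.6335, -0.2015, 0.1316]
orientation: [0.953, 2.103, -0.444]
force: [-0.4, -0.2, -1.4]
opening: 0.0698
gripper_force: 0.0
```

Call:
jog_arm(
  rows=[
    [[0, 0, -0.08], [0, 0, 0]],
    [[0, 0, -0.2], [0, 0, 0]],
    [[0, 0, -0.35], [0, 0, 0]],
    [[0, 0, -0.5], [0, 0, 0]],
    [[0, 0, -0.6], [0, 0, 0]],
  ],
)

```text
t: 24.8
tool_pos: [0.5727, -0.1315, 0.2101]
orientation: [0.952, 2.102, -0.442]
force: [0.8, 0.5, 1.2]
opening: 0.0696
gripper_force: 0.0
```

```bash
python3 - <<'E'
from h import *
gz=np.load('grasp.npz')
G={}
for n in('top','scene','wrist'): G[n]=grab(n,n+'11')
S={n:G[n] for n in('top','scene')}
D0=ARM+[0,0,-.1303]
th=np.linspace(np.radians(5),np.radians(175),40); cir=np.linspace(0,2*np.pi,30)
def model(c,v):
    dx,dy,roll,pitch,yaw=v
    h=np.c_[U,SY,-SX]; h=Ro.from_rotvec(SX*roll+SY*pitch+U*yaw).as_matrix()@h
    top=D0+U*.1403+SX*dx+SY*dy; o=top-h[:,0]*.1403
    im=np.zeros(c['frame'].shape[:2],np.uint8)
    ring=np.array([proj(c,[o+h@np.array([.0733+r*np.sin(a),r*np.cos(a),w*(.5+.5*np.sin(a))]) for a in th]) for r in(.067,.073) for w in(-.018,.018)])
    for i in range(len(th)-1): cv2.fillConvexPoly(im,cv2.convexHull(np.round(ring[:,i:i+2].reshape(-1,2)*16).astype(np.int32)),1,shift=4)
    for s in(1,-1):
        P=[o+h@np.array([r*np.cos(a),s*(.06+q),r*np.sin(a)]) for q,r in((.018,.029),(.012,.031),(-.018,.031)) for a in cir]
        cv2.fillConvexPoly(im,cv2.convexHull(np.round(proj(c,P)*16).astype(np.int32)),1,shift=4)
    return im
M={n:(S[n]['frame'].max(2)<75).astype(int) for n in S}
def score(v):
    s=0
    for n in S:
        im=model(S[n],v); big=cv2.dilate(im,np.ones((5,5),np.uint8)).astype(int); im=im.astype(int)
        s+=(im*(1-M[n])).sum()-(im*M[n]).sum()+.5*((big-im)*M[n]).sum()
    return s
from scipy.optimize import differential_evolution
r=differential_evolution(score,[(-.02,.02),(-.015,.015),(-.25,.25),(-.25,.25),(-.3,.3)],seed=1,maxiter=25,popsize=8,polish=False)
print(r.x.round(3),r.fun,score(np.zeros(5)),[M[n].astype(int)[model(S[n],r.x)>0].mean() for n in S])
st=robot.read_state(); print(st['tool_pos'],st['force'])
E
```

```text
[-0.002  0.001 -0.013 -0.041  0.024] -883.5 -829.5 [np.float64(0.8419023136246787), np.float64(0.7179775280898877)]
[ 0.57391923 -0.13182878  0.20991374] [-1.09709082 -0.253003   -0.21222026]
```

The model fit shows the headset hanging centred, within 2 mm and with about 0.04 rad of tilt. I'll back away a little more, check that it is still, and hand in.

Call:
jog_arm(
  rows=[
    [[0, 0, -0.05], [0, 0, 0]],
    [[0, 0, -0.1], [0, 0, 0]],
    [[0, 0, -0.15], [0, 0, 0]],
    [[0, 0, -0.15], [0, 0, 0]],
    [[0, 0, -0.15], [0, 0, 0]],
  ],
)

```text
t: 25.45
tool_pos: [0.5583, -0.1155, 0.2275]
orientation: [0.953, 2.103, -0.444]
force: [-0.2, -0.3, -0.1]
opening: 0.0698
gripper_force: 0.0
```

```bash
python3 - <<'E'
from h import *
for n in('scene','top'):
    c=grab(n,n+'12'); d=np.abs(c['frame'].astype(int)-load(n+'11')['frame']).max(2)
    uv=proj(c,[ARM+U*.01,ARM+U*-.13-SY*.06,ARM-U*.13+SY*.06]).astype(int); print(n,uv.tolist(),[int(d[v-4:v+5,u-4:u+5].max()) for u,v in uv],int(np.median(d)),int(np.percentile(d,99)))
print(robot.close_job())
E
```

```text
scene [[236, 136], [246, 148], [236, 173]] [15, 18, 15] 5 78
top [[393, 152], [399, 175], [374, 154]] [14, 22, 22] 4 57
the job is handed in; nothing more can be done
None
```

The headset is hanging from the stand's arm, centred to about 2 mm and still by image comparison with the gripper clear, and I handed the job in at about 25.5 s; no verdict was shown.

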